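# Return four swapped dropper bottles to their colour-coded nests

### The arm

A 7-joint arm with a two-finger parallel gripper is mounted at the origin on a cart in front of the work surface, level with it; the furniture and walls round the work are solid. World frame = base frame: x ahead of the robot, y to its left, z up, the work surface at z = 0. Lengths are in mm, angles in degrees, forces in N, time in s.
With the tool pointing down it reaches from about 425 to 1025 mm from the base axis. Payload 3.6 kg.
Tool frame: the origin (TCP) lies on the centre line of the jaws, within the pads' length; the fingertips stand 17 mm ahead of it and the grasp point (between the pads) lies 2 mm behind it; z points along the fingers, y is the direction in which the jaws open and shut (so a half turn about z gives the same grasp; the last joint's range is limited). The gripper opens to 85 mm and grips with 20 to 120 N. Pads are 22 mm wide; open, the fingers measure 114 mm over their backs; the gripper's body (76 mm by 85 mm) begins 54 mm behind the grasp point. The pads swing forward as they close: fully open they stand 13 mm farther back than shut.
Start: joints at [-71.935, 33.873, 2.773, 92.16, -1.908, 54.013, -1.931], TCP at [288.189, 665.264, 248.302] pointing down, gripper open.
Joint ranges: [-153.93, 153.93], [-27.13, 128.08], [-72.61, 78.16], [10.71, 143.7], [-87.88, 267.88], [4.46, 118.87], [-176.78, 176.78]. Speed limits (degrees/s): [147.25, 147.25, 180, 180, 180, 180, 180].

### API

Orientations are given as a 3x3 rotation matrix whose columns are the frame's x, y, z axes.
In Python, from workcell import * gives the robot as it stands.
- The arm moves only by the tool carry_out, never from a script. Its argument "moves" is a list of rows, each a list of 5 numbers: the shift along the tool's x, y, z in m, then the turn about the tool's z in degrees, then the opening, from -1 (shut) to 1 (fully open), so that 0 is half open. A call has 1 to 5 rows; each row shifts and turns the commanded pose from where the row before left it, along the tool's axes as they then stand; what a row does not reach is not made up. A row lasts 1/8 s, in which the tool goes at most 62.5 mm and 10.7 degrees, less where a joint would pass 70% of its speed; a pose out of reach is approached as far as the arm can. A call is refused whole if a number of a shift passes 0.0625 or a number of a turn 10.7, either way. A call with a gripper value outside its range is refused whole. The fingers move at their own pace and stop on an object; the grip force is fixed at half the most. Time passes only in rows, so rows that do not move let the fingers close. It gives the time, the measured TCP pose, the force and the opening at its end, in the units of the state.
- sense(): the state, without advancing time (a new reading comes with each control period).
- snapshot(name): name is "side" or "top"; returns a dict with "frame" (384x512x3 uint8, red, green, blue), "z_map" (384x512 float32, mm along the optical axis (not along the pixel's ray), 0 where there is no reading), "fx", "fy", "cx", "cy" (pixels), "R" (3x3) and "t" (3): a world point X has camera coordinates R X + t. Camera axes: x right, y down, z forward; pixel columns grow to the right and rows downward; lengths in mm; the calibration is good to about 2 mm. A picture is of the moment at which its call begins.
- finish_job(): hands the job in, once; it reports no verdict.
The state is a dict: "t": time; "qpos": joint angles; "qd": joint speeds; "tau": joint torques, N m; "tcp_pos": TCP position; "ee_rot": TCP orientation; "wrist_force": force on the tool from outside, world axes, zero at the start; "torque": the same for the moment, N m; "finger_gap": finger opening in mm.
Only numpy, scipy, OpenCV 4.12 (cv2) and the standard library are available. Lean on these libraries where they do the work, as an engineer would, in place of code of your own. Each camera call takes 0.05 s, during which the arm holds its last target.

### The job

The four dropper bottles were put back in each other's nests: return each one to the nest of the same colour as its rubber bulb, standing fully down in it, and let go. The blue nest is the spare: it is free for parking a bottle while you swap the others round, and ends up empty. Keep the bottles upright, set them down rather than let them drop, and leave the glass beaker where it stands.

Things in the scene. Friction and masses are not known exactly. Their poses are not given: they have to be found in the camera images.
- bottle_white: Amber glass dropper bottle with a black screw collar and a white rubber bulb on top; its body is 39 mm across, the whole 114 mm tall, about 0.1 kg (0.07 to 0.13). Round: grip the straight amber body (it is straight up to about 50 mm above its underside, then narrows to the collar). Origin: centre of its underside; z up the bottle.
- bottle_orange: Amber glass dropper bottle with a black screw collar and an orange rubber bulb on top; its body is 39 mm across, the whole 112 mm tall, about 0.1 kg (0.07 to 0.13). Round: grip the straight amber body (it is straight up to about 50 mm above its underside, then narrows to the collar). Origin: centre of its underside; z up the bottle.
- bottle_red: Amber glass dropper bottle with a black screw collar and a dark red rubber bulb on top; its body is 39 mm across, the whole 112 mm tall, about 0.1 kg (0.07 to 0.13). Round: grip the straight amber body (it is straight up to about 50 mm above its underside, then narrows to the collar). Origin: centre of its underside; z up the bottle.
- bottle_grey: Amber glass dropper bottle with a black screw collar and a grey rubber bulb on top; its body is 40 mm across, the whole 112 mm tall, about 0.1 kg (0.07 to 0.13). Round: grip the straight amber body (it is straight up to about 50 mm above its underside, then narrows to the collar). Origin: centre of its underside; z up the bottle.
- nest_white: Round white weighted bottle nest with a black rubber skirt at its foot; it does not move. 85 mm across at the foot, 26 mm tall, with a round well from above: 45 mm across, flared to 54 mm at the mouth, its floor 6 mm above the worktop. It is the home of the bottle with the white bulb. Origin: centre of its underside, on the worktop; z up.
- nest_orange: Round orange weighted bottle nest with a black rubber skirt at its foot; it does not move. 85 mm across at the foot, 26 mm tall, with a round well from above: 45 mm across, flared to 54 mm at the mouth, its floor 6 mm above the worktop. It is the home of the bottle with the orange bulb. Origin: centre of its underside, on the worktop; z up.
- nest_red: Round dark red weighted bottle nest with a black rubber skirt at its foot; it does not move. 85 mm across at the foot, 26 mm tall, with a round well from above: 45 mm across, flared to 54 mm at the mouth, its floor 6 mm above the worktop. It is the home of the bottle with the dark red bulb. Origin: centre of its underside, on the worktop; z up.
- nest_grey: Round grey weighted bottle nest with a black rubber skirt at its foot; it does not move. 85 mm across at the foot, 26 mm tall, with a round well from above: 45 mm across, flared to 54 mm at the mouth, its floor 6 mm above the worktop. It is the home of the bottle with the grey bulb. Origin: centre of its underside, on the worktop; z up.
- nest_blue: Round blue weighted bottle nest with a black rubber skirt at its foot; it does not move. 85 mm across at the foot, 26 mm tall, with a round well from above: 45 mm across, flared to 54 mm at the mouth, its floor 6 mm above the worktop. This is the spare, empty at the start: no bottle has a bulb of this colour. Origin: centre of its underside, on the worktop; z up.
- beaker: Small empty glass beaker, 51 mm across and 68 mm tall, that stands on the worktop among the nests. Not to be disturbed. Origin: centre of its underside; z up.
Things that resemble listed ones, but are neither listed nor needed, are in the scene too. Leave any pink look-alike of the bottle_grey alone.

How it is judged (in metres and radians):
At the end, for the whole second after the job is handed in: Each of the four bottles stands in the nest of its bulb's colour: its underside within 8 mm sideways of the nest's centre and on the floor of the well (2 to 10 mm above the worktop; the floor is at 6 mm), upright within 0.12 rad, at rest and released. So the blue nest is empty (horizontal distance between bottle_white and nest_white below 0.008 m and z of bottle_white in the frame of nest_white between 0.002 and 0.01 m and angle between each of bottle_white, bottle_orange, bottle_red, bottle_grey's own z axis and vertical below 0.12 rad and linear speed of each of bottle_white, bottle_orange, bottle_red, bottle_grey below 0.02 m/s and contact force between each of bottle_white, bottle_orange, bottle_red, bottle_grey and the fingers below 0.1 N and horizontal distance between bottle_orange and nest_orange below 0.008 m and z of bottle_orange in the frame of nest_orange between 0.002 and 0.01 m and horizontal distance between bottle_red and nest_red below 0.008 m and z of bottle_red in the frame of nest_red between 0.002 and 0.01 m and horizontal distance between bottle_grey and nest_grey below 0.008 m and z of bottle_grey in the frame of nest_grey between 0.002 and 0.01 m); the robot touches nothing.
It fails at once if a bottle tips over (more than 0.6 rad from upright) (angle between any of bottle_white, bottle_orange, bottle_red, bottle_grey's own z axis and vertical above 0.6 rad).
It fails at once if a bottle is dropped (it moves faster than 0.75 m/s while not held, a fall of about 30 mm) ((contact force between bottle_white and the fingers below 0.05 N and linear speed of bottle_white above 0.75 m/s) or (contact force between bottle_orange and the fingers below 0.05 N and linear speed of bottle_orange above 0.75 m/s) or (contact force between bottle_red and the fingers below 0.05 N and linear speed of bottle_red above 0.75 m/s) or (contact force between bottle_grey and the fingers below 0.05 N and linear speed of bottle_grey above 0.75 m/s)).
It fails at once if the glass beaker is moved by more than 20 mm or tipped (distance of beaker from where it was at the start of the episode above 0.02 m or angle between beaker's own z axis and vertical above 0.3 rad).
It also fails if it takes over 147 s, if anything falls off the work surface, if the arm or the gripper's body presses on something with over 40 N, if the wrist force passes 120 N, or if a joint passes its speed limit or range.

## Working session

There is one attempt and no reset: what is moved stays moved. The work goes in short steps, Python scripts to look and compute and a tool call to move; the robot and the scene stay as the last step left them, time stands still between calls to the robot, and variables do not carry over. Pictures are saved under pics/ and viewed, and the job is handed in when it is done.

Besides the shell and the picture viewer there is one more tool, called after "Emit:" in YAML: its name, and indented under it one key for each argument. carry_out: Moves the arm, as the interface text tells. Its arguments: {"type":"object","properties":{"moves":{"type":"array","items":{"type":"array","items":{"type":"number"}}}},"required":["moves"]}

```bash
mkdir -p pics; cat > h.py <<'E'
from workcell import *
import numpy as np, cv2
def snap(n):
    s=snapshot(n); np.savez('last_%s.npz'%n,**{k:np.array(v) for k,v in s.items()}); return s
def load(n): return dict(np.load('last_%s.npz'%n))
def world(s,u,v,z=None,d=None):
    R=s['R'];t=s['t']
    r=np.array([(u-s['cx'])/s['fx'],(v-s['cy'])/s['fy'],1.0])
    if d is not None: return R.T@(r*d-t)
    c=-R.T@t; w=R.T@r
    return c+w*(z-c[2])/w[2]
def proj(s,X):
    p=s['R']@np.array(X,float)+s['t']; return s['fx']*p[0]/p[2]+s['cx'],s['fy']*p[1]/p[2]+s['cy']
E
python3 - <<'E'
from h import *
for n in('top','side'):
    s=snap(n); cv2.imwrite('pics/%s0.png'%n,cv2.resize(s['frame'][:,:,::-1],(768,576),interpolation=cv2.INTER_CUBIC))
    print(n,-s['R'].T@s['t'],s['R'].round(3).tolist(),s['fx'],s['cx'],s['cy'])
st=sense();print({k:np.round(v,3).tolist() for k,v in st.items()})
E
```

```text
top [ 355.4639316    12.13426953 1121.86705566] [[-0.024, -1.0, 0.001], [-0.995, 0.024, -0.1], [0.099, -0.004, -0.995]] 454.8717878948511 258.7151577657092 191.09549736219344
side [-108.95294452 -861.03335297  663.36486551] [[0.826, -0.564, 0.008], [-0.279, -0.421, -0.863], [0.49, 0.711, -0.505]] 403.4439808940439 251.67299004621503 188.3777302697972
{'t': 0.1, 'qpos': [-71.937, 33.919, 2.768, 92.23, -1.908, 54.012, -1.929], 'qd': [-0.057, -0.102, -0.104, -0.215, -0.007, -0.096, -0.035], 'tau': [0.005, -55.0, 1.553, -19.882, 0.01, 0.004, -0.0], 'tcp_pos': [287.878, 664.617, 247.267], 'ee_rot': [[-0.918, 0.397, -0.001], [0.397, 0.918, -0.002], [-0.0, -0.002, -1.0]], 'wrist_force': [0.304, 0.668, 0.155], 'torque': [0.016, -0.07, 0.002], 'finger_gap': 84.938}
```

View pics/top0.png

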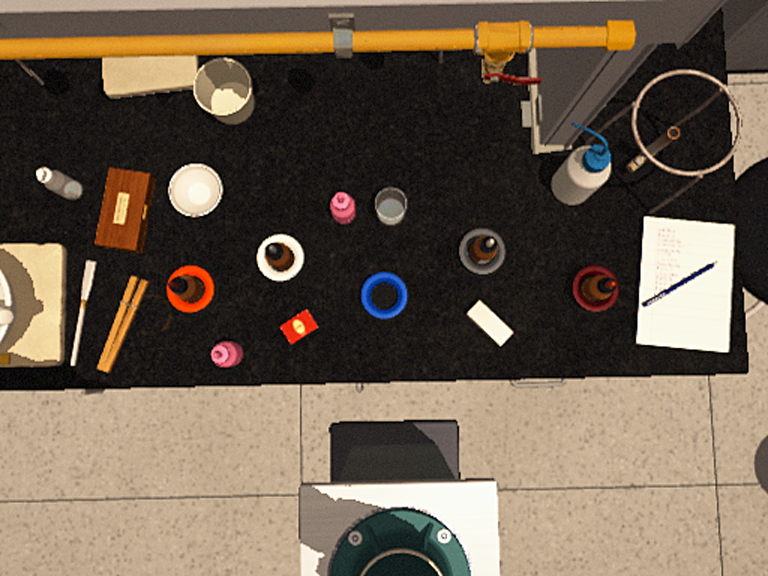

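View pics/side0.png

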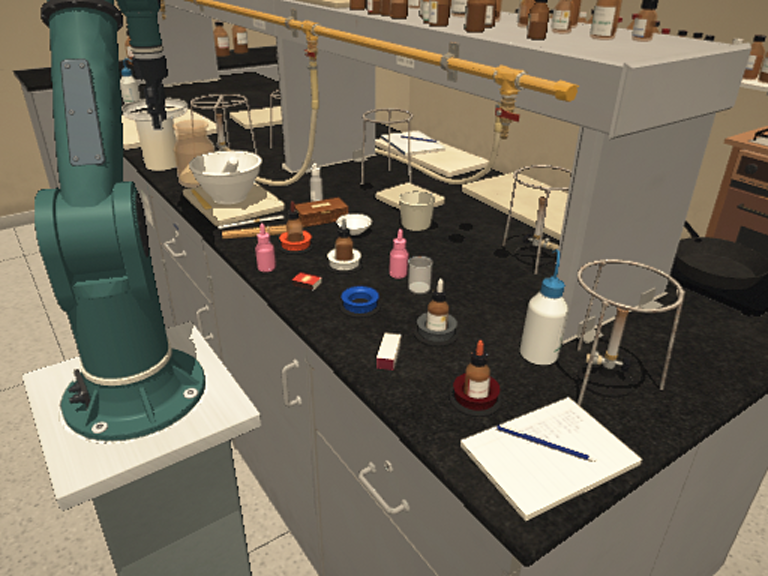

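```bash
python3 - <<'E'
from h import *
s=load('top');f=s['frame'][:,:,::-1]
def crop(f,cu,cv,w,h,k): return cv2.resize(f[cv-h:cv+h,cu-w:cu+w],None,fx=k,fy=k,interpolation=cv2.INTER_CUBIC)
# full-res px centres: orange(126,192) white(187,171) grey(321,167) red(397,192) blue(256,197) beaker(260,137)
a=[crop(f,u,v,24,24,8) for u,v in [(126,192),(187,171),(321,167),(397,192)]]
cv2.imwrite('pics/c1.png',np.vstack([np.hstack(a[:2]),np.hstack(a[2:])])[:600])
g=load('side')['frame'][:,:,::-1]
b=[crop(g,u,v,24,24,8) for u,v in [(196,152),(229,164),(291,205),(318,250)]]
cv2.imwrite('pics/c2.png',np.vstack([np.hstack(b[:2]),np.hstack(b[2:])])[:600])
# measure nests by rim ring color segmentation on top plane z=26 via depth
s['z_map']=s['z_map']
H,W=s['z_map'].shape
uu,vv=np.meshgrid(np.arange(W),np.arange(H))
r=np.stack([(uu-s['cx'])/s['fx'],(vv-s['cy'])/s['fy'],np.ones((H,W))],-1)*s['z_map'][...,None]
X=(r-s['t'])@s['R']
np.save('X.npy',X)
for n,(u,v) in dict(orange=(126,192),white=(187,171),grey=(321,167),red=(397,192),blue=(256,197),beaker=(260,137)).items():
    w=world(s,u,v,z=26); 
    P=X[v-26:v+26,u-26:u+26].reshape(-1,3)
    P=P[np.hypot(P[:,0]-w[0],P[:,1]-w[1])<55]
    m=(P[:,2]>22)&(P[:,2]<30)
    Q=P[m]
    print(n,w.round(),m.sum(),Q[:,:2].min(0).round(1),Q[:,:2].max(0).round(1),((Q[:,:2].min(0)+Q[:,:2].max(0))/2).round(1),'zmax',P[:,2].max().round(), P[P[:,2]>75][:,:2].mean(0).round(1) if (P[:,2]>75).any() else '')
E
```

```text
orange [470. 329.  26.] 385 [431.8 292.5] [505.3 365.8] [468.5 329.2] zmax 119.0 [467.8 327.1]
white [518. 181.  26.] 395 [481.3 146.9] [553.3 220.5] [517.3 183.7] zmax 118.0 [516.8 181.1]
grey [ 520. -145.   26.] 388 [ 483.3 -182.1] [ 555.8 -108.1] [ 519.5 -145.1] zmax 121.0 [ 518.5 -143.8]
red [ 455. -327.   26.] 390 [ 418.1 -363. ] [ 491.7 -287.8] [ 454.9 -325.4] zmax 121.0 [ 452.4 -321.4]
blue [451.  15.  26.] 430 [414.4 -19.2] [487.6  53.6] [451.   17.2] zmax 33.0 
beaker [598.   2.  26.] 28 [568.4 -20.3] [615.3  24. ] [591.9   1.9] zmax 75.0
```

View pics/c1.png

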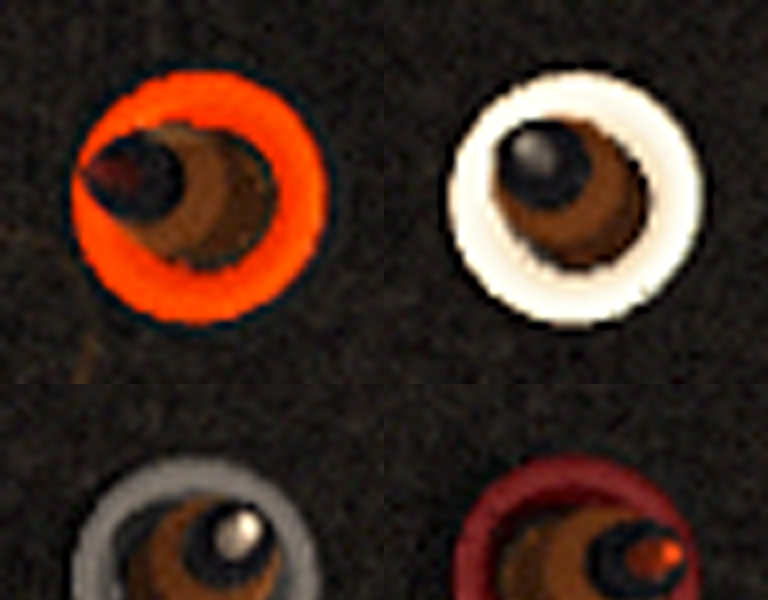

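View pics/c2.png

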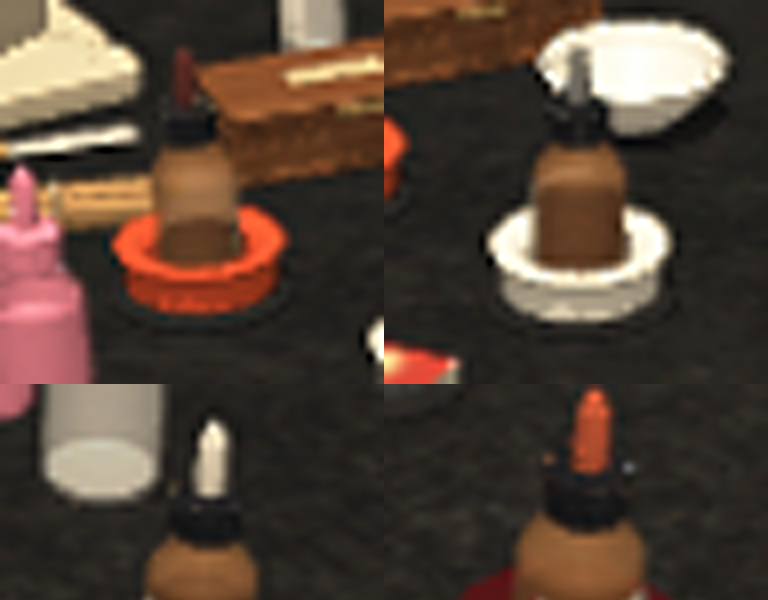

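Nest contents, top-image pixels (scaled ×1.5):
- Orange nest (190,288) holds the dark red bulb.
- White nest (280,257) holds the grey bulb.
- Grey nest (482,250) holds the white bulb.
- Red nest (596,288) holds the orange bulb.

Look-alikes to leave alone are the pink bottles at (343,207) and (228,354). The amber bottles on the shelf are also out of play. Next I refine the centres.

```bash
cat >> h.py <<'E'
from scipy.optimize import least_squares
def cloud(s):
    H,W=s['z_map'].shape
    uu,vv=np.meshgrid(np.arange(W),np.arange(H))
    r=np.stack([(uu-s['cx'])/s['fx'],(vv-s['cy'])/s['fy'],np.ones((H,W))],-1)*s['z_map'][...,None]
    X=(r-s['t'])@s['R']; X[s['z_map']==0]=np.nan; return X
def circ(P,c0,r=None):
    f=lambda p: np.hypot(P[:,0]-p[0],P[:,1]-p[1])-(p[2] if r is None else r)
    q=least_squares(f,[*c0,r or 20],loss='soft_l1',f_scale=1.0); return q.x.round(1),np.sqrt(np.mean(q.fun**2)).round(2)
N=dict(orange=(468.5,329.2),white=(517.3,183.7),grey=(519.5,-145.1),red=(454.9,-325.4),blue=(451,17.2))
E
python3 - <<'E'
from h import *
for n in('top','side'):
    s=load(n);X=cloud(s).reshape(-1,3);X=X[~np.isnan(X[:,0])]
    for k,c in N.items():
        P=X[np.hypot(X[:,0]-c[0],X[:,1]-c[1])<60]
        Q=P[(P[:,2]>22)&(P[:,2]<31)];zr=np.median(Q[:,2])
        a=np.arctan2(Q[:,1]-c[1],Q[:,0]-c[0]);rr=np.hypot(Q[:,0]-c[0],Q[:,1]-c[1])
        b=((a+np.pi)/(2*np.pi)*24).astype(int);E=np.array([Q[b==i][rr[b==i].argmax()] for i in range(24) if (b==i).sum()>1])
        out=[n,k,'rim',circ(E,c),'zr',zr.round(1)]
        B=P[(P[:,2]>36)&(P[:,2]<54)&(np.hypot(P[:,0]-c[0],P[:,1]-c[1])<32)]
        if len(B)>8: out+=['body',len(B),circ(B,c,19.6)]
        out+=['ztop',P[np.hypot(P[:,0]-c[0],P[:,1]-c[1])<32][:,2].max().round(1)]
        print(*out)
E
```

```text
top orange rim (array([469.1, 329.1,  37.1]), np.float64(0.52)) zr 25.6 body 37 (array([469.1, 329.8,  19.6]), np.float64(0.54)) ztop 118.6
top white rim (array([516.9, 183.3,  37.1]), np.float64(0.46)) zr 25.9 body 25 (array([517.3, 182.9,  19.6]), np.float64(0.44)) ztop 118.1
top grey rim (array([ 519.5, -144.4,   37. ]), np.float64(0.45)) zr 26.1 body 26 (array([ 519.9, -145.3,   19.6]), np.float64(0.42)) ztop 121.4
top red rim (array([ 454.5, -325.2,   37. ]), np.float64(0.46)) zr 25.9 body 29 (array([ 454. , -325.2,   19.6]), np.float64(0.43)) ztop 121.2
top blue rim (array([451.2,  16.4,  37.1]), np.float64(0.35)) zr 25.8 ztop 32.2
side orange rim (array([467.5, 326.5,  37.1]), np.float64(1.83)) zr 25.6 body 50 (array([467.7, 329.7,  19.6]), np.float64(2.7)) ztop 115.8
side white rim (array([513.8, 180.1,  36. ]), np.float64(1.38)) zr 25.8 body 59 (array([515.9, 182.8,  19.6]), np.float64(1.92)) ztop 114.9
side grey rim (array([ 518.7, -145.6,   36.9]), np.float64(1.33)) zr 25.6 body 75 (array([ 519.9, -145. ,   19.6]), np.float64(1.62)) ztop 119.4
side red rim (array([ 454.3, -326.3,   36.8]), np.float64(0.99)) zr 25.9 body 100 (array([ 454.7, -325.5,   19.6]), np.float64(1.04)) ztop 117.8
side blue rim (array([450.7,  14.8,  36.6]), np.float64(1.49)) zr 25.6 ztop 27.9
```

Emit:
carry_out:
  moves:
    - [0, 0, 0, -7.8, 1]
    - [0, 0, 0, -7.8, 1]
    - [0, 0, 0, -7.8, 1]
    - [-0.026, -0.048, 0, 0, 1]
    - [-0.026, -0.048, 0, 0, 1]

```text
t: 0.72
tcp_pos: [340.1, 568.2, 247.5]
ee_rot: [[-1.0, -0.001, -0.0], [-0.001, 1.0, -0.001], [0.0, -0.001, -1.0]]
wrist_force: [0.4, 0.8, 0.6]
finger_gap: 85.4
```

Emit:
carry_out:
  moves:
    - [-0.026, -0.048, 0, 0, 1]
    - [-0.026, -0.048, 0, 0, 1]
    - [-0.026, -0.048, 0, 0, 1]
    - [-0.026, -0.048, 0, 0, 1]
    - [-0.025, -0.047, 0, 0, 1]

```text
t: 1.35
tcp_pos: [469.6, 328.3, 248.1]
ee_rot: [[-1.0, 0.001, -0.0], [0.001, 1.0, -0.0], [0.0, -0.0, -1.0]]
wrist_force: [0.4, -1.1, -0.2]
finger_gap: 85.3
```

Emit:
carry_out:
  moves:
    - [0, 0, 0.04, 0, 1]
    - [0, 0, 0.04, 0, 1]
    - [0, 0, 0.03, 0, 1]
    - [0, 0, 0, 0, 1]
    - [0, 0, 0, 0, 1]

```text
t: 1.98
tcp_pos: [469.6, 330.6, 139.1]
ee_rot: [[-1.0, 0.0, 0.001], [0.0, 1.0, 0.001], [-0.001, 0.001, -1.0]]
wrist_force: [0.4, -0.1, 0.6]
finger_gap: 85.3
```

Emit:
carry_out:
  moves:
    - [0, -0.001, 0.03, 0, 1]
    - [0, 0, 0.02, 0, 1]
    - [0, 0, 0.012, 0, 1]
    - [0, 0, 0, 0, 1]

```text
t: 2.48
tcp_pos: [469.3, 329.4, 76.6]
ee_rot: [[-1.0, 0.0, 0.0], [0.0, 1.0, 0.0], [-0.0, 0.0, -1.0]]
wrist_force: [-0.4, 0.1, 0.5]
finger_gap: 85.4
```

```bash
python3 - <<'E'
from h import *
st=sense();print(st['tcp_pos'],st['wrist_force'])
s=snap('side');u,v=proj(s,[469,329,80]);u,v=int(u),int(v);print(u,v)
f=s['frame'][max(0,v-45):v+45,u-50:u+50,::-1]
a=cv2.resize(f,None,fx=6,fy=6,interpolation=cv2.INTER_CUBIC)
cv2.imwrite('pics/g1.png',a)
E
```

```text
[469.27148213 329.44146026  76.61915089] [-0.4286665   0.06261851  0.48416533]
195 143
```

View pics/g1.png

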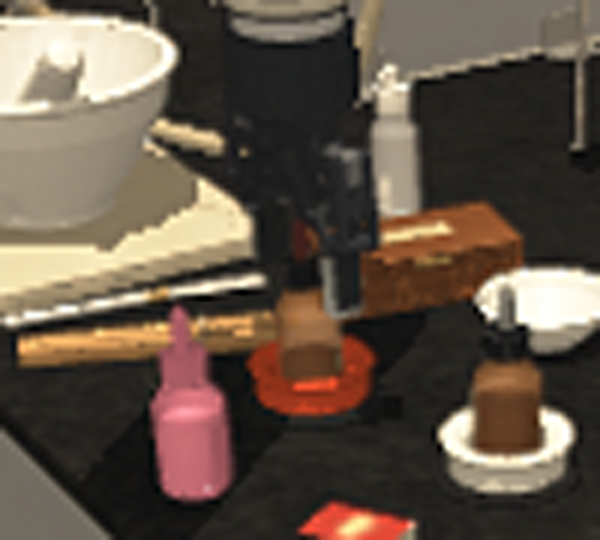

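Emit:
carry_out:
  moves:
    - [0, 0, 0.006, 0, 1]
    - [0, 0, 0.004, 0, 1]
    - [0, 0, 0.002, 0, 1]
    - [0, 0, 0, 0, 1]

```text
t: 3.02
tcp_pos: [469.0, 329.1, 64.1]
ee_rot: [[-1.0, 0.0, -0.0], [0.0, 1.0, -0.0], [0.0, -0.0, -1.0]]
wrist_force: [0.6, 0.2, -0.1]
finger_gap: 85.3
```

Emit:
carry_out:
  moves:
    - [0, 0, 0.002, 0, 1]
    - [0, 0, 0, 0, 1]

```text
t: 3.28
tcp_pos: [469.0, 329.2, 62.2]
ee_rot: [[-1.0, 0.0, -0.0], [0.0, 1.0, -0.0], [0.0, -0.0, -1.0]]
wrist_force: [1.1, 0.6, -1.0]
finger_gap: 85.3
```

Emit:
carry_out:
  moves:
    - [0, 0, 0.002, 0, 1]
    - [0, 0, 0, 0, 1]

```text
t: 3.52
tcp_pos: [469.0, 329.2, 60.2]
ee_rot: [[-1.0, 0.0, -0.0], [0.0, 1.0, -0.0], [0.0, -0.0, -1.0]]
wrist_force: [0.1, 0.6, -0.5]
finger_gap: 85.4
```

Emit:
carry_out:
  moves:
    - [0, 0, 0.002, 0, 1]
    - [0, 0, 0, 0, 1]

```text
t: 3.78
tcp_pos: [469.0, 329.1, 58.1]
ee_rot: [[-1.0, 0.0, -0.0], [0.0, 1.0, -0.0], [0.0, -0.0, -1.0]]
wrist_force: [-0.0, -1.2, 0.0]
finger_gap: 85.2
```

Emit:
carry_out:
  moves:
    - [0, 0, 0.002, 0, 1]
    - [0, 0, 0, 0, 1]

```text
t: 4.03
tcp_pos: [469.0, 329.1, 56.1]
ee_rot: [[-1.0, 0.0, -0.0], [0.0, 1.0, -0.0], [0.0, -0.0, -1.0]]
wrist_force: [0.8, -0.4, 0.3]
finger_gap: 85.2
```

Emit:
carry_out:
  moves:
    - [0, 0, 0.002, 0, 1]
    - [0, 0, 0, 0, 1]

```text
t: 4.28
tcp_pos: [469.0, 329.1, 54.2]
ee_rot: [[-1.0, 0.0, -0.0], [0.0, 1.0, -0.0], [0.0, -0.0, -1.0]]
wrist_force: [-0.4, -0.4, -0.1]
finger_gap: 85.2
```

Emit:
carry_out:
  moves:
    - [0, 0, 0, 0, 0.3]
    - [0, 0, 0, 0, 0]
    - [0, 0, 0, 0, -1]
    - [0, 0, 0, 0, -1]
    - [0, 0, 0, 0, -1]

```text
t: 4.9
tcp_pos: [469.2, 329.3, 54.7]
ee_rot: [[-1.0, 0.0, 0.0], [0.0, 1.0, 0.0], [-0.0, 0.0, -1.0]]
wrist_force: [-0.8, -0.6, 5.2]
finger_gap: 36.9
```

Emit:
carry_out:
  moves:
    - [0, 0, 0, 0, -1]
    - [0, 0, 0, 0, -1]

```text
t: 5.15
tcp_pos: [469.2, 329.3, 54.7]
ee_rot: [[-1.0, 0.0, 0.0], [0.0, 1.0, 0.0], [-0.0, 0.0, -1.0]]
wrist_force: [-0.1, -1.1, 5.5]
finger_gap: 36.7
```

Emit:
carry_out:
  moves:
    - [0, 0, -0.005, 0, -1]
    - [0, 0, -0.01, 0, -1]
    - [0, 0, -0.015, 0, -1]
    - [0, 0, -0.02, 0, -1]
    - [0, 0, 0, 0, -1]

```text
t: 5.78
tcp_pos: [470.2, 330.1, 106.4]
ee_rot: [[-1.0, 0.0, 0.003], [0.0, 1.0, 0.003], [-0.003, 0.003, -1.0]]
wrist_force: [-0.1, 0.2, -1.4]
finger_gap: 36.8
```

```bash
cat >> h.py <<'E'
def view(n,x,y,z,name,w=50,h=45,k=6):
    s=snap(n);u,v=proj(s,[x,y,z]);u,v=int(u),int(v)
    f=s['frame'][max(0,v-h):v+h,max(0,u-w):u+w,::-1]
    cv2.imwrite('pics/%s.png'%name,cv2.resize(f,None,fx=k,fy=k,interpolation=cv2.INTER_CUBIC))
    print('origin',max(0,u-w),max(0,v-h)); return s
E
python3 - <<'E'
from h import *
view('side',469,329,90,'g2')
st=sense();print(st['tcp_pos'],st['wrist_force'],st['finger_gap'])
E
```

```text
origin 145 95
[469.62606458 329.58715076 105.38974865] [-1.33142102  0.32956056 -1.20028382] 36.54778726240889
```

View pics/g2.png

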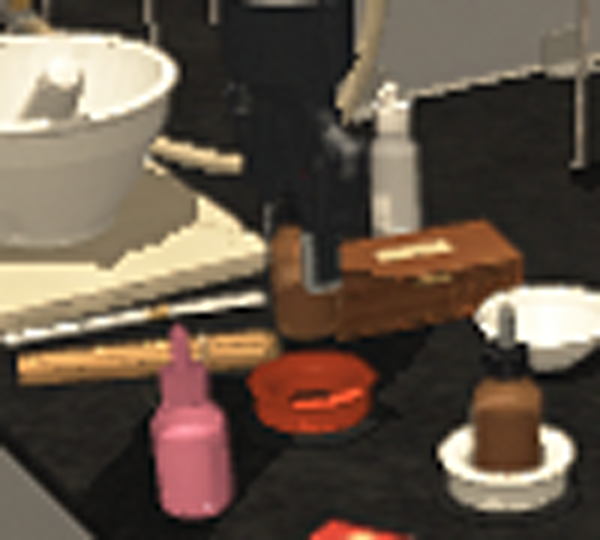

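Emit:
carry_out:
  moves:
    - [0, 0, -0.03, 0, -1]
    - [0, 0, -0.04, 0, -1]
    - [0, 0, -0.02, 0, -1]
    - [0.002, -0.02, 0, 0, -1]
    - [0.002, -0.035, 0, 0, -1]

```text
t: 6.45
tcp_pos: [463.9, 273.1, 193.1]
ee_rot: [[-1.0, -0.002, -0.002], [-0.002, 1.0, -0.001], [0.002, -0.001, -1.0]]
wrist_force: [-1.0, -0.8, -1.1]
finger_gap: 36.7
```

Emit:
carry_out:
  moves:
    - [0.003, -0.05, 0, 0, -1]
    - [0.003, -0.05, 0, 0, -1]
    - [0.003, -0.05, 0, 0, -1]
    - [0.003, -0.05, 0, 0, -1]
    - [0.002, -0.035, 0, 0, -1]

```text
t: 7.08
tcp_pos: [448.0, 35.1, 192.7]
ee_rot: [[-1.0, 0.004, -0.005], [0.004, 1.0, -0.002], [0.005, -0.002, -1.0]]
wrist_force: [0.3, -0.1, -1.3]
finger_gap: 36.3
```

Emit:
carry_out:
  moves:
    - [0, -0.015, 0, 0, -1]
    - [0, -0.008, 0, 0, -1]
    - [0, 0, 0.02, 0, -1]
    - [0, 0, 0.03, 0, -1]
    - [0, 0, 0, 0, -1]

```text
t: 7.7
tcp_pos: [449.5, 17.4, 142.7]
ee_rot: [[-1.0, -0.002, -0.005], [-0.002, 1.0, 0.0], [0.005, 0.0, -1.0]]
wrist_force: [-0.3, 0.4, -1.5]
finger_gap: 36.8
```

Emit:
carry_out:
  moves:
    - [-0.001, -0.001, 0.03, 0, -1]
    - [0, 0, 0.02, 0, -1]
    - [0, 0, 0.01, 0, -1]
    - [0, 0, 0, 0, -1]
    - [0, 0, 0, 0, -1]

```text
t: 8.32
tcp_pos: [452.6, 15.5, 85.0]
ee_rot: [[-1.0, 0.0, 0.001], [0.0, 1.0, 0.0], [-0.001, 0.0, -1.0]]
wrist_force: [-0.7, 0.2, -0.5]
finger_gap: 36.8
```

```bash
python3 - <<'E'
from h import *
s=view('side',451,16,60,'g3')
st=sense();print(st['tcp_pos'],st['wrist_force'],st['finger_gap'],st['qpos'].round())
X=cloud(s).reshape(-1,3);X=X[~np.isnan(X[:,0])]
E
```

```text
origin 189 141
[452.5754612   15.37024722  85.10481252] [ 0.18218785 -0.1380803  -0.75603427] 36.58138869828995 [ -7.  32.  -1. 133.   2.  15.  80.]
```

View pics/g3.png

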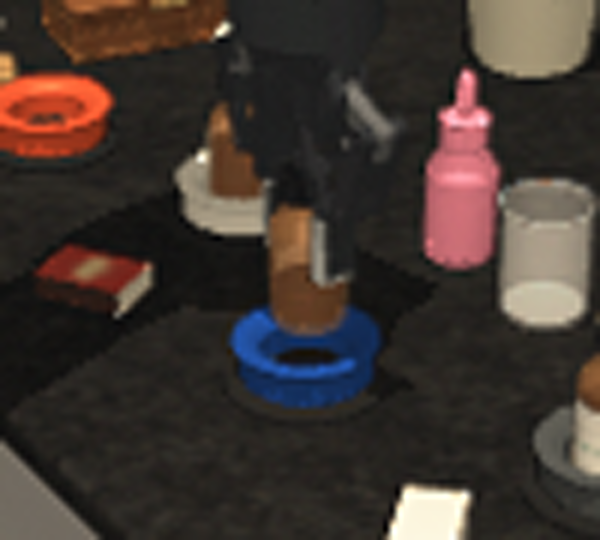

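Emit:
carry_out:
  moves:
    - [0.001, 0.001, 0.01, 0, -1]
    - [0, 0, 0.008, 0, -1]
    - [0, 0, 0.005, 0, -1]
    - [0, 0, 0.003, 0, -1]
    - [0, 0, 0, 0, -1]

```text
t: 9.0
tcp_pos: [450.8, 16.2, 58.0]
ee_rot: [[-1.0, 0.0, -0.001], [0.0, 1.0, -0.0], [0.001, -0.0, -1.0]]
wrist_force: [-1.3, 0.9, -0.4]
finger_gap: 36.1
```

Emit:
carry_out:
  moves:
    - [0, 0, 0.0015, 0, -1]
    - [0, 0, 0.001, 0, -1]
    - [0, 0, 0, 0, -1]

```text
t: 9.38
tcp_pos: [451.0, 16.2, 55.9]
ee_rot: [[-1.0, 0.0, 0.0], [0.0, 1.0, 0.0], [-0.0, 0.0, -1.0]]
wrist_force: [0.1, -0.0, -0.8]
finger_gap: 37.0
```

Emit:
carry_out:
  moves:
    - [0, 0, 0.001, 0, -1]
    - [0, 0, 0, 0, -1]

```text
t: 9.62
tcp_pos: [450.9, 16.2, 54.8]
ee_rot: [[-1.0, 0.0, -0.0], [0.0, 1.0, -0.0], [0.0, -0.0, -1.0]]
wrist_force: [0.1, 0.7, -0.8]
finger_gap: 36.6
```

Emit:
carry_out:
  moves:
    - [0, 0, 0.001, 0, -1]
    - [0, 0, 0, 0, -1]

```text
t: 9.88
tcp_pos: [451.0, 16.2, 54.6]
ee_rot: [[-1.0, 0.0, 0.0], [0.0, 1.0, -0.0], [-0.0, -0.0, -1.0]]
wrist_force: [-1.6, 0.5, 10.8]
finger_gap: 36.6
```

Emit:
carry_out:
  moves:
    - [0, 0, -0.0005, 0, -0.1]
    - [0, 0, 0, 0, 0.2]
    - [0, 0, 0, 0, 0.6]
    - [0, 0, 0, 0, 1]
    - [0, 0, 0, 0, 1]

```text
t: 10.5
tcp_pos: [451.0, 16.2, 54.2]
ee_rot: [[-1.0, 0.0, -0.0], [0.0, 1.0, -0.0], [0.0, -0.0, -1.0]]
wrist_force: [0.2, -0.6, 0.5]
finger_gap: 85.8
```

```bash
python3 - <<'E'
from h import *
s=view('side',451,16,60,'g4')
st=sense();print(st['tcp_pos'],st['wrist_force'],st['finger_gap'])
E
```

```text
origin 189 141
[450.96304927  16.18912175  54.26504138] [ 1.05366571  0.74350421 -0.7017421 ] 85.64449162751418
```

View pics/g4.png

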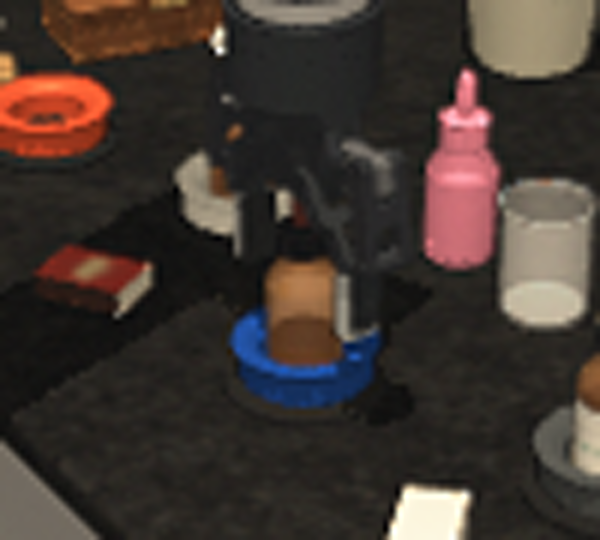

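Emit:
carry_out:
  moves:
    - [0, 0, -0.03, 0, 1]
    - [0, 0, -0.05, 0, 1]
    - [0, 0, -0.05, 0, 1]
    - [0, 0, -0.01, 0, 1]
    - [0, -0.04, 0, 0, 1]

```text
t: 11.18
tcp_pos: [452.1, -21.4, 195.2]
ee_rot: [[-1.0, -0.006, 0.003], [-0.006, 1.0, 0.001], [-0.003, 0.001, -1.0]]
wrist_force: [0.6, -1.0, -0.5]
finger_gap: 85.4
```

Emit:
carry_out:
  moves:
    - [-0.001, -0.055, 0, 0, 1]
    - [-0.001, -0.055, 0, 0, 1]
    - [-0.001, -0.055, 0, 0, 1]
    - [0, -0.055, 0, 0, 1]
    - [0, -0.045, 0, 0, 1]

```text
t: 11.8
tcp_pos: [452.8, -291.0, 193.2]
ee_rot: [[-1.0, 0.002, -0.002], [0.002, 1.0, 0.001], [0.002, 0.0, -1.0]]
wrist_force: [0.6, 0.4, 0.0]
finger_gap: 85.8
```

Emit:
carry_out:
  moves:
    - [0, -0.025, 0, 0, 1]
    - [0, -0.011, 0, 0, 1]
    - [0, 0, 0.03, 0, 1]
    - [0, 0, 0.03, 0, 1]
    - [0, 0, 0, 0, 1]

```text
t: 12.42
tcp_pos: [452.2, -322.3, 132.0]
ee_rot: [[-1.0, -0.001, -0.005], [-0.001, 1.0, 0.004], [0.005, 0.004, -1.0]]
wrist_force: [0.0, 0.2, -0.0]
finger_gap: 85.3
```

Emit:
carry_out:
  moves:
    - [0, 0, 0.025, 0, 1]
    - [0, 0, 0.015, 0, 1]
    - [0, 0, 0.008, 0, 1]
    - [0, 0, 0, 0, 1]
    - [0, 0, 0, 0, 1]

```text
t: 13.05
tcp_pos: [454.2, -325.0, 86.9]
ee_rot: [[-1.0, 0.0, 0.001], [0.0, 1.0, -0.001], [-0.001, -0.001, -1.0]]
wrist_force: [0.1, -0.2, 0.7]
finger_gap: 85.4
```

Emit:
carry_out:
  moves:
    - [0, 0, 0.012, 0, 1]
    - [0, 0, 0.008, 0, 1]
    - [0, 0, 0.004, 0, 1]
    - [0, 0, 0.002, 0, 1]
    - [0, 0, 0, 0, 1]

```text
t: 13.68
tcp_pos: [453.8, -324.8, 60.2]
ee_rot: [[-1.0, 0.0, -0.0], [0.0, 1.0, 0.0], [0.0, 0.0, -1.0]]
wrist_force: [-0.3, 0.3, 0.7]
finger_gap: 85.2
```

Emit:
carry_out:
  moves:
    - [0, 0, 0.003, 0, 1]
    - [0, 0, 0.002, 0, 1]
    - [0, 0, 0, 0, 1]
    - [0, 0, 0, 0, 1]

```text
t: 14.18
tcp_pos: [453.9, -324.8, 55.3]
ee_rot: [[-1.0, 0.0, 0.0], [0.0, 1.0, -0.0], [-0.0, -0.0, -1.0]]
wrist_force: [-1.0, 0.6, 0.2]
finger_gap: 85.6
```

Emit:
carry_out:
  moves:
    - [0, 0, 0.001, 0, 0.3]
    - [0, 0, 0, 0, 0]
    - [0, 0, 0, 0, -1]
    - [0, 0, 0, 0, -1]
    - [0, 0, 0, 0, -1]

```text
t: 14.8
tcp_pos: [454.0, -325.0, 54.6]
ee_rot: [[-1.0, 0.001, 0.0], [0.001, 1.0, -0.0], [-0.0, -0.0, -1.0]]
wrist_force: [-0.5, 0.5, 5.0]
finger_gap: 36.4
```

Emit:
carry_out:
  moves:
    - [0, 0, 0, 0, -1]
    - [0, 0, -0.005, 0, -1]
    - [0, 0, -0.01, 0, -1]
    - [0, 0, -0.015, 0, -1]
    - [0, 0, 0, 0, -1]

```text
t: 15.42
tcp_pos: [454.7, -325.4, 85.9]
ee_rot: [[-1.0, 0.0, 0.003], [0.0, 1.0, -0.002], [-0.003, -0.002, -1.0]]
wrist_force: [-0.3, -0.0, -0.8]
finger_gap: 36.2
```

```bash
python3 - <<'E'
from h import *
s=view('side',454,-325,60,'g5')
st=sense();print(st['tcp_pos'],st['wrist_force'],st['finger_gap'])
E
```

```text
origin 267 201
[ 454.35627927 -325.09412233   85.24979914] [ 0.16388533  0.41950937 -0.51462427] 35.942295385598456
```

View pics/g5.png

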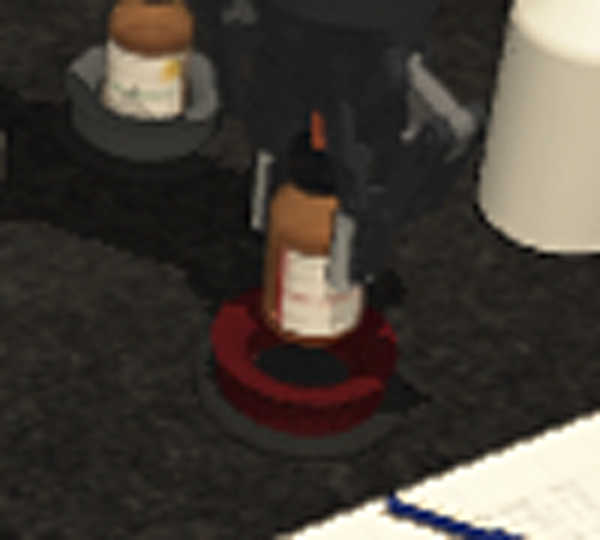

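Emit:
carry_out:
  moves:
    - [0, 0, -0.035, 0, -1]
    - [0, 0, -0.045, 0, -1]
    - [0, 0, -0.035, 0, -1]
    - [0, 0.02, 0, 0, -1]
    - [0, 0.04, 0, 0, -1]

```text
t: 16.1
tcp_pos: [453.2, -264.6, 198.8]
ee_rot: [[-1.0, 0.003, -0.0], [0.003, 1.0, -0.0], [0.0, -0.0, -1.0]]
wrist_force: [-0.2, 0.7, -1.9]
finger_gap: 36.0
```

Emit:
carry_out:
  moves:
    - [-0.001, 0.055, 0, 0, -1]
    - [-0.001, 0.055, 0, 0, -1]
    - [-0.001, 0.055, 0, 0, -1]
    - [-0.001, 0.055, 0, 0, -1]
    - [-0.001, 0.055, 0, 0, -1]

```text
t: 16.73
tcp_pos: [456.9, 12.7, 198.0]
ee_rot: [[-1.0, -0.001, -0.003], [-0.001, 1.0, 0.0], [0.003, 0.0, -1.0]]
wrist_force: [0.1, 0.6, -1.7]
finger_gap: 36.4
```

Emit:
carry_out:
  moves:
    - [-0.002, 0.055, 0, 0, -1]
    - [-0.002, 0.055, 0, 0, -1]
    - [-0.002, 0.055, 0, 0, -1]
    - [-0.002, 0.055, 0, 0, -1]
    - [-0.002, 0.055, 0, 0, -1]

```text
t: 17.35
tcp_pos: [466.7, 286.9, 197.6]
ee_rot: [[-1.0, -0.001, -0.003], [-0.001, 1.0, -0.002], [0.003, -0.002, -1.0]]
wrist_force: [1.0, -0.4, -1.2]
finger_gap: 36.1
```

Emit:
carry_out:
  moves:
    - [0, 0.03, 0, 0, -1]
    - [0, 0.014, 0, 0, -1]
    - [0, 0, 0, 0, -1]
    - [0, 0, 0.02, 0, -1]
    - [0, 0, 0.03, 0, -1]

```text
t: 17.98
tcp_pos: [469.9, 326.7, 149.3]
ee_rot: [[-1.0, 0.004, 0.001], [0.004, 1.0, -0.001], [-0.001, -0.001, -1.0]]
wrist_force: [-0.4, -0.9, -2.1]
finger_gap: 36.4
```

Emit:
carry_out:
  moves:
    - [0, 0, 0.03, 0, -1]
    - [0, 0, 0.02, 0, -1]
    - [0, 0, 0.012, 0, -1]
    - [0, 0, 0, 0, -1]
    - [0, 0, 0, 0, -1]

```text
t: 18.6
tcp_pos: [469.6, 329.0, 88.0]
ee_rot: [[-1.0, 0.001, 0.001], [0.001, 1.0, 0.0], [-0.001, 0.0, -1.0]]
wrist_force: [0.9, -0.2, -0.7]
finger_gap: 36.3
```

```bash
python3 - <<'E'
from h import *
s=view('side',469,329,60,'g6')
st=sense();print(st['tcp_pos'],st['wrist_force'],st['finger_gap'])
E
```

```text
origin 145 103
[469.67517993 329.24527589  88.15615813] [ 0.15612398 -0.03761229 -1.53906884] 36.0582142714866
```

View pics/g6.png

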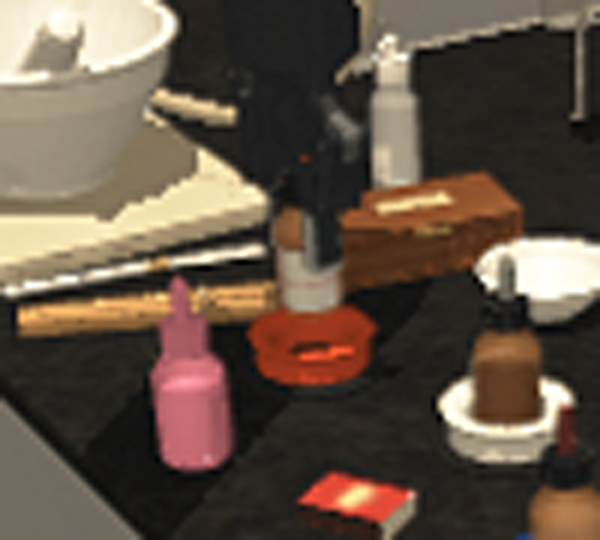

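Emit:
carry_out:
  moves:
    - [0, 0, 0.012, 0, -1]
    - [0, 0, 0.009, 0, -1]
    - [0, 0, 0.006, 0, -1]
    - [0, 0, 0.003, 0, -1]
    - [0, 0, 0, 0, -1]

```text
t: 19.27
tcp_pos: [468.9, 329.2, 57.0]
ee_rot: [[-1.0, 0.0, -0.0], [0.0, 1.0, -0.0], [0.0, -0.0, -1.0]]
wrist_force: [0.2, -0.9, -1.7]
finger_gap: 36.1
```

Emit:
carry_out:
  moves:
    - [0, 0, 0.001, 0, -1]
    - [0, 0, 0.001, 0, -1]
    - [0, 0, 0, 0, -1]

```text
t: 19.65
tcp_pos: [469.1, 329.2, 55.4]
ee_rot: [[-1.0, 0.0, 0.0], [0.0, 1.0, 0.0], [-0.0, 0.0, -1.0]]
wrist_force: [0.4, 0.5, -1.5]
finger_gap: 36.5
```

Emit:
carry_out:
  moves:
    - [0, 0, 0.001, 0, -1]
    - [0, 0, 0, 0, -1]
    - [0, 0, 0, 0, -1]

```text
t: 20.02
tcp_pos: [469.3, 329.3, 54.7]
ee_rot: [[-1.0, 0.0, 0.0], [0.0, 1.0, 0.0], [-0.0, 0.0, -1.0]]
wrist_force: [-0.6, -1.3, 4.0]
finger_gap: 36.4
```

Contact with the floor, so I release, raise and look.

Emit:
carry_out:
  moves:
    - [0, 0, 0, 0, -0.1]
    - [0, 0, 0, 0, 0.2]
    - [0, 0, 0, 0, 0.6]
    - [0, 0, 0, 0, 1]
    - [0, 0, 0, 0, 1]

```text
t: 20.65
tcp_pos: [469.1, 329.2, 54.3]
ee_rot: [[-1.0, 0.0, -0.0], [0.0, 1.0, -0.0], [0.0, -0.0, -1.0]]
wrist_force: [-0.4, 0.7, -0.4]
finger_gap: 85.6
```

Emit:
carry_out:
  moves:
    - [0, 0, -0.03, 0, 1]
    - [0, 0, -0.05, 0, 1]
    - [0, 0, -0.05, 0, 1]
    - [0, 0, -0.01, 0, 1]
    - [0, -0.04, 0, 0, 1]

```text
t: 21.28
tcp_pos: [469.4, 292.9, 195.5]
ee_rot: [[-1.0, -0.005, 0.003], [-0.005, 1.0, 0.005], [-0.003, 0.005, -1.0]]
wrist_force: [-0.3, -0.3, -0.3]
finger_gap: 85.5
```

```bash
python3 - <<'E'
from h import *
s=view('side',469,329,60,'g7')
st=sense();print(st['tcp_pos'],st['wrist_force'],st['finger_gap'])
E
```

```text
origin 145 103
[468.49867653 282.48972385 193.94897484] [-1.90261065 -6.25088528 -0.59907094] 85.5445197173164
```

View pics/g7.png

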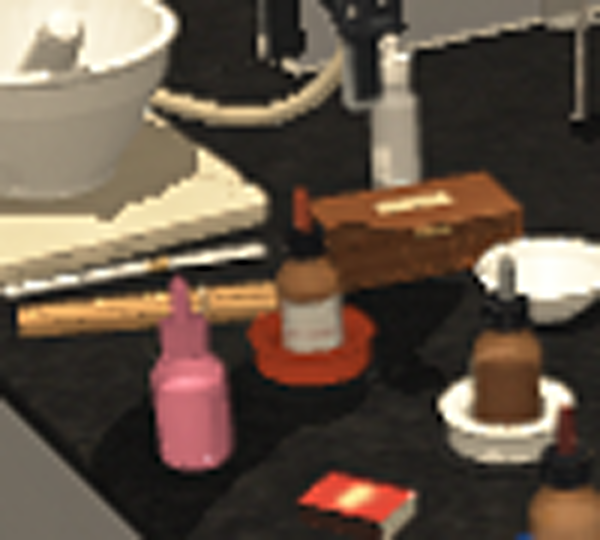

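Emit:
carry_out:
  moves:
    - [0.004, -0.055, 0, 0, 1]
    - [0.004, -0.055, 0, 0, 1]
    - [0.004, -0.055, 0, 0, 1]
    - [0.004, -0.055, 0, 0, 1]
    - [0.002, -0.035, 0, 0, 1]

```text
t: 21.95
tcp_pos: [449.3, 31.1, 193.4]
ee_rot: [[-1.0, 0.004, -0.003], [0.004, 1.0, -0.001], [0.003, -0.001, -1.0]]
wrist_force: [0.0, 0.6, -0.5]
finger_gap: 85.3
```

Emit:
carry_out:
  moves:
    - [0, -0.018, 0, 0, 1]
    - [0, 0, 0.03, 0, 1]
    - [0, 0, 0.04, 0, 1]
    - [0, 0, 0.025, 0, 1]
    - [0, 0, 0.013, 0, 1]

```text
t: 22.58
tcp_pos: [449.6, 16.0, 84.5]
ee_rot: [[-1.0, 0.0, -0.004], [0.0, 1.0, -0.001], [0.004, -0.001, -1.0]]
wrist_force: [-0.1, 0.3, 0.9]
finger_gap: 85.6
```

Emit:
carry_out:
  moves:
    - [0, 0, 0, 0, 1]
    - [0, 0, 0, 0, 1]

```text
t: 22.82
tcp_pos: [451.4, 16.2, 86.9]
ee_rot: [[-1.0, 0.0, 0.001], [0.0, 1.0, 0.0], [-0.001, 0.0, -1.0]]
wrist_force: [0.1, 0.7, -0.3]
finger_gap: 85.4
```

Emit:
carry_out:
  moves:
    - [0, 0, 0.012, 0, 1]
    - [0, 0, 0.009, 0, 1]
    - [0, 0, 0.006, 0, 1]
    - [0, 0, 0.003, 0, 1]
    - [0, 0, 0.002, 0, 1]

```text
t: 23.45
tcp_pos: [451.0, 16.2, 54.1]
ee_rot: [[-1.0, 0.0, -0.0], [0.0, 1.0, -0.0], [0.0, -0.0, -1.0]]
wrist_force: [-0.6, 0.6, -0.3]
finger_gap: 85.4
```

Emit:
carry_out:
  moves:
    - [0, 0, 0, 0, 1]
    - [0, 0, 0, 0, 1]

```text
t: 23.7
tcp_pos: [451.1, 16.2, 54.5]
ee_rot: [[-1.0, 0.0, 0.0], [0.0, 1.0, 0.0], [-0.0, 0.0, -1.0]]
wrist_force: [0.4, 0.3, -0.4]
finger_gap: 85.4
```

Emit:
carry_out:
  moves:
    - [0, 0, 0, 0, 0.3]
    - [0, 0, 0, 0, 0]
    - [0, 0, 0, 0, -1]
    - [0, 0, 0, 0, -1]
    - [0, 0, 0, 0, -1]

```text
t: 24.32
tcp_pos: [451.0, 16.3, 54.7]
ee_rot: [[-1.0, 0.0, 0.0], [0.0, 1.0, 0.0], [-0.0, 0.0, -1.0]]
wrist_force: [-0.4, -0.2, 4.6]
finger_gap: 36.5
```

Emit:
carry_out:
  moves:
    - [0, 0, 0, 0, -1]
    - [0, 0, -0.005, 0, -1]
    - [0, 0, -0.01, 0, -1]
    - [0, 0, -0.02, 0, -1]
    - [0, 0, -0.02, 0, -1]

```text
t: 24.95
tcp_pos: [450.7, 16.1, 110.2]
ee_rot: [[-1.0, 0.0, -0.0], [0.0, 1.0, -0.0], [0.0, -0.0, -1.0]]
wrist_force: [0.4, -0.3, -0.2]
finger_gap: 36.6
```

```bash
python3 - <<'E'
from h import *
s=view('side',451,16,80,'g8')
st=sense();print(st['tcp_pos'],st['wrist_force'],st['finger_gap'])
E
```

```text
origin 189 136
[451.92342644  16.1892079  112.16589283] [-0.26737103 -0.72257446  0.51491994] 36.8888371519228
```

View pics/g8.png

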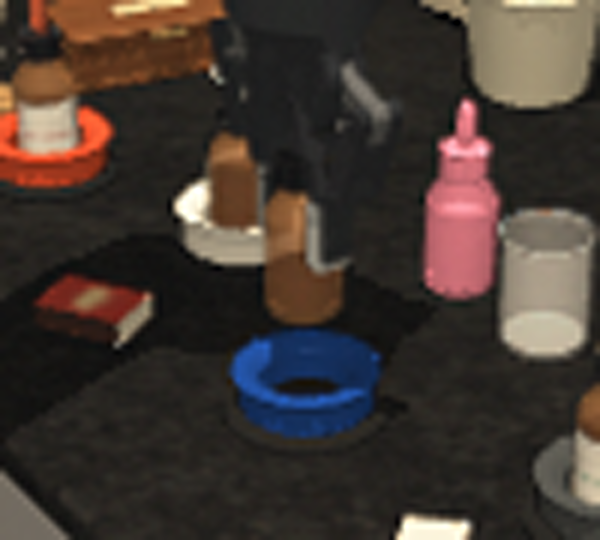

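Emit:
carry_out:
  moves:
    - [0, 0, -0.035, 0, -1]
    - [0, 0, -0.04, 0, -1]
    - [0, 0, -0.015, 0, -1]
    - [0, -0.02, 0, 0, -1]
    - [0, -0.04, 0, 0, -1]

```text
t: 25.62
tcp_pos: [451.2, -42.9, 199.8]
ee_rot: [[-1.0, -0.004, 0.001], [-0.004, 1.0, 0.001], [-0.001, 0.001, -1.0]]
wrist_force: [0.1, -0.3, -0.7]
finger_gap: 36.6
```

Emit:
carry_out:
  moves:
    - [-0.001, -0.055, 0, 0, -1]
    - [-0.001, -0.055, 0, 0, -1]
    - [-0.001, -0.055, 0, 0, -1]
    - [0, -0.055, 0, 0, -1]
    - [0, -0.04, 0, 0, -1]

```text
t: 26.25
tcp_pos: [453.0, -306.6, 199.2]
ee_rot: [[-1.0, 0.003, -0.0], [0.003, 1.0, -0.001], [0.0, -0.001, -1.0]]
wrist_force: [-0.2, 0.0, -1.5]
finger_gap: 36.5
```

Emit:
carry_out:
  moves:
    - [0, -0.0215, 0, 0, -1]
    - [0, 0, 0.02, 0, -1]
    - [0, 0, 0.03, 0, -1]
    - [0, 0, 0.035, 0, -1]
    - [0, 0, 0.02, 0, -1]

```text
t: 26.88
tcp_pos: [453.3, -323.2, 92.6]
ee_rot: [[-1.0, -0.002, -0.002], [-0.002, 1.0, 0.003], [0.002, 0.003, -1.0]]
wrist_force: [-0.5, 0.6, -1.0]
finger_gap: 36.5
```

Emit:
carry_out:
  moves:
    - [0, 0, 0.007, 0, -1]
    - [0, 0, 0, 0, -1]
    - [0, 0, 0, 0, -1]

```text
t: 27.25
tcp_pos: [454.5, -325.4, 88.2]
ee_rot: [[-1.0, 0.0, 0.001], [0.0, 1.0, -0.001], [-0.001, -0.001, -1.0]]
wrist_force: [0.6, -1.0, -0.8]
finger_gap: 36.2
```

Right over the red nest (target 454.4, −325.3). I lower it.

Emit:
carry_out:
  moves:
    - [0, 0, 0.012, 0, -1]
    - [0, 0, 0.009, 0, -1]
    - [0, 0, 0.006, 0, -1]
    - [0, 0, 0.003, 0, -1]
    - [0, 0, 0, 0, -1]

```text
t: 27.88
tcp_pos: [453.7, -325.2, 57.0]
ee_rot: [[-1.0, 0.0, -0.0], [0.0, 1.0, 0.0], [0.0, 0.0, -1.0]]
wrist_force: [0.1, 0.6, -1.3]
finger_gap: 36.9
```

Emit:
carry_out:
  moves:
    - [0, 0, 0.001, 0, -1]
    - [0, 0, 0.001, 0, -1]
    - [0, 0, 0, 0, -1]

```text
t: 28.25
tcp_pos: [453.9, -325.3, 55.4]
ee_rot: [[-1.0, 0.0, 0.0], [0.0, 1.0, -0.0], [-0.0, -0.0, -1.0]]
wrist_force: [-0.1, -0.1, -0.9]
finger_gap: 36.5
```

Emit:
carry_out:
  moves:
    - [0, 0, 0.001, 0, -1]
    - [0, 0, 0, 0, -1]
    - [0, 0, 0, 0, -1]

```text
t: 28.62
tcp_pos: [454.0, -325.3, 54.8]
ee_rot: [[-1.0, 0.0, 0.0], [0.0, 1.0, -0.0], [-0.0, -0.0, -1.0]]
wrist_force: [-1.5, 0.9, 5.8]
finger_gap: 36.7
```

Emit:
carry_out:
  moves:
    - [0, 0, 0, 0, -0.1]
    - [0, 0, 0, 0, 0.2]
    - [0, 0, 0, 0, 0.6]
    - [0, 0, 0, 0, 1]
    - [0, 0, 0, 0, 1]

```text
t: 29.25
tcp_pos: [453.8, -325.3, 54.2]
ee_rot: [[-1.0, 0.0, -0.0], [0.0, 1.0, 0.0], [0.0, 0.0, -1.0]]
wrist_force: [0.2, 0.7, -0.1]
finger_gap: 85.6
```

Emit:
carry_out:
  moves:
    - [0, 0, -0.03, 0, 1]
    - [0, 0, -0.05, 0, 1]
    - [0, 0, -0.05, 0, 1]
    - [0, 0, -0.01, 0, 1]
    - [-0.01, 0.025, 0, 0, 1]

```text
t: 29.88
tcp_pos: [463.2, -302.6, 195.3]
ee_rot: [[-1.0, 0.005, 0.001], [0.005, 1.0, -0.002], [-0.001, -0.002, -1.0]]
wrist_force: [1.2, 1.0, 0.5]
finger_gap: 85.5
```

Emit:
carry_out:
  moves:
    - [-0.018, 0.05, 0, 0, 1]
    - [-0.018, 0.05, 0, 0, 1]
    - [-0.014, 0.04, 0, 0, 1]
    - [-0.006, 0.015, 0, 0, 1]
    - [0, 0, 0, 0, 1]

```text
t: 30.5
tcp_pos: [519.8, -144.8, 193.7]
ee_rot: [[-1.0, -0.002, -0.001], [-0.002, 1.0, 0.0], [0.001, 0.0, -1.0]]
wrist_force: [-0.8, -0.7, -0.1]
finger_gap: 85.3
```

```bash
python3 - <<'E'
from h import *
s=view('side',470,-260,60,'g9')
st=sense();print(st['tcp_pos'],st['wrist_force'],st['finger_gap'])
E
```

```text
origin 255 185
[ 519.25073043 -146.38408758  193.85070141] [-0.68983836 -0.00074495  0.446659  ] 85.43216791031935
```

View pics/g9.png

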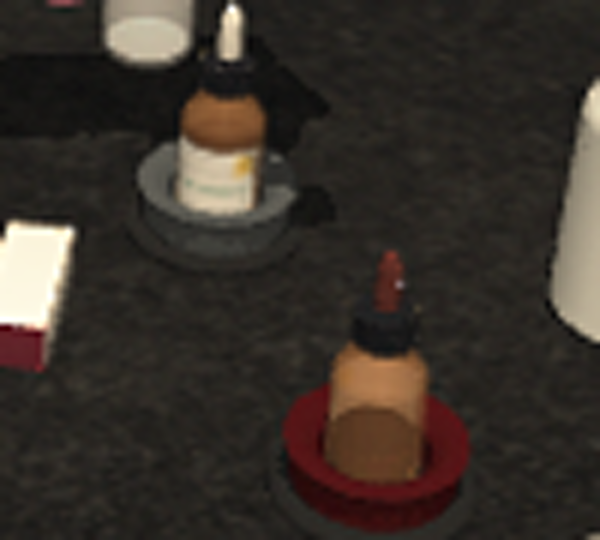

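Emit:
carry_out:
  moves:
    - [0, 0, 0.03, 0, 1]
    - [0, 0, 0.04, 0, 1]
    - [0, 0, 0.025, 0, 1]
    - [0, 0, 0.012, 0, 1]
    - [0, 0, 0, 0, 1]

```text
t: 31.18
tcp_pos: [519.1, -146.8, 86.8]
ee_rot: [[-1.0, 0.003, -0.002], [0.003, 1.0, -0.001], [0.002, -0.001, -1.0]]
wrist_force: [0.2, -0.6, 0.0]
finger_gap: 85.4
```

Emit:
carry_out:
  moves:
    - [0, 0, 0, 0, 1]
    - [0, 0, 0.012, 0, 1]
    - [0, 0, 0.009, 0, 1]
    - [0, 0, 0.005, 0, 1]
    - [0, 0, 0.002, 0, 1]

```text
t: 31.8
tcp_pos: [519.7, -145.2, 58.8]
ee_rot: [[-1.0, 0.0, -0.001], [0.0, 1.0, 0.0], [0.001, 0.0, -1.0]]
wrist_force: [-0.1, -0.4, -0.7]
finger_gap: 85.5
```

Emit:
carry_out:
  moves:
    - [0, 0, 0.002, 0, 1]
    - [0, 0, 0, 0, 1]

```text
t: 32.05
tcp_pos: [519.9, -145.3, 57.3]
ee_rot: [[-1.0, 0.0, -0.0], [0.0, 1.0, -0.0], [0.0, -0.0, -1.0]]
wrist_force: [-0.1, 0.6, -0.7]
finger_gap: 85.5
```

Emit:
carry_out:
  moves:
    - [0, 0, 0.001, 0, 1]
    - [0, 0, 0, 0, 1]

```text
t: 32.3
tcp_pos: [519.9, -145.3, 56.4]
ee_rot: [[-1.0, 0.0, 0.0], [0.0, 1.0, -0.0], [-0.0, -0.0, -1.0]]
wrist_force: [-0.5, -0.0, 1.3]
finger_gap: 85.6
```

Emit:
carry_out:
  moves:
    - [0, 0, 0, 0, 0.3]
    - [0, 0, 0, 0, 0]
    - [0, 0, 0, 0, -1]
    - [0, 0, 0, 0, -1]
    - [0, 0, 0, 0, -1]

```text
t: 32.92
tcp_pos: [520.0, -145.3, 56.7]
ee_rot: [[-1.0, 0.0, 0.0], [0.0, 1.0, -0.0], [-0.0, -0.0, -1.0]]
wrist_force: [-0.8, 0.8, 5.6]
finger_gap: 36.6
```

Emit:
carry_out:
  moves:
    - [0, 0, 0, 0, -1]
    - [0, 0, -0.005, 0, -1]
    - [0, 0, -0.01, 0, -1]
    - [0, 0, -0.02, 0, -1]
    - [0, 0, -0.01, 0, -1]

```text
t: 33.55
tcp_pos: [520.4, -145.5, 102.5]
ee_rot: [[-1.0, 0.0, 0.002], [0.0, 1.0, -0.0], [-0.002, -0.0, -1.0]]
wrist_force: [-0.0, -0.2, -1.4]
finger_gap: 36.8
```

```bash
python3 - <<'E'
from h import *
s=view('side',519,-145,80,'g10')
st=sense();print(st['tcp_pos'],st['wrist_force'],st['finger_gap'])
E
```

```text
origin 241 153
[ 520.84914904 -145.59904871  103.2789812 ] [ 0.68191083 -0.28810178  0.18821913] 36.59176701962665
```

View pics/g10.png

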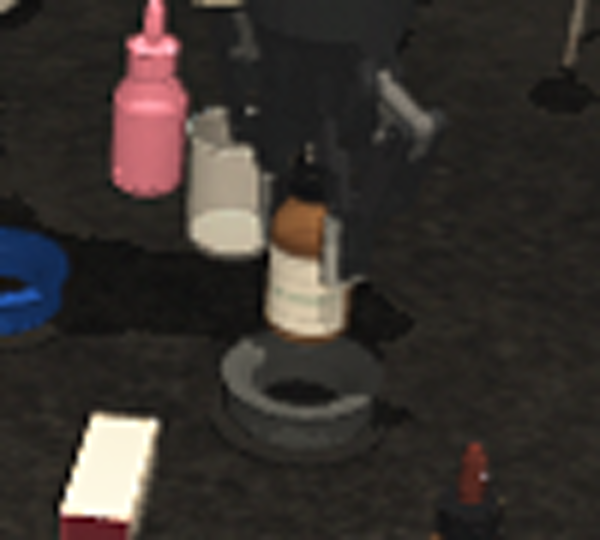

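Emit:
carry_out:
  moves:
    - [0, 0, -0.03, 0, -1]
    - [0, 0, -0.03, 0, -1]
    - [0.01, 0.025, 0, 0, -1]
    - [0.018, 0.042, 0, 0, -1]
    - [0.018, 0.042, 0, 0, -1]

```text
t: 34.22
tcp_pos: [473.4, -35.4, 161.3]
ee_rot: [[-1.0, 0.001, 0.0], [0.001, 1.0, 0.0], [-0.0, 0.0, -1.0]]
wrist_force: [0.6, -0.2, -1.7]
finger_gap: 36.5
```

Emit:
carry_out:
  moves:
    - [0.015, 0.035, 0, 0, -1]
    - [0.0077, 0.0175, 0, 0, -1]
    - [0, 0, 0.02, 0, -1]
    - [0, 0, 0.03, 0, -1]
    - [0, 0, 0.02, 0, -1]

```text
t: 34.85
tcp_pos: [450.9, 16.3, 90.3]
ee_rot: [[-1.0, -0.0, -0.001], [-0.0, 1.0, -0.0], [0.001, -0.0, -1.0]]
wrist_force: [-0.2, 0.3, -0.9]
finger_gap: 36.4
```

Emit:
carry_out:
  moves:
    - [0, 0, 0, 0, -1]
    - [0, 0, 0, 0, -1]
    - [0, 0, 0, 0, -1]

```text
t: 35.22
tcp_pos: [451.9, 16.2, 92.1]
ee_rot: [[-1.0, 0.001, 0.002], [0.001, 1.0, 0.0], [-0.002, 0.0, -1.0]]
wrist_force: [-0.0, -0.3, -1.0]
finger_gap: 36.8
```

Emit:
carry_out:
  moves:
    - [0, 0, 0.012, 0, -1]
    - [0, 0, 0.01, 0, -1]
    - [0, 0, 0.006, 0, -1]
    - [0, 0, 0.003, 0, -1]
    - [0, 0, 0.001, 0, -1]

```text
t: 35.85
tcp_pos: [451.2, 16.2, 59.0]
ee_rot: [[-1.0, 0.0, -0.0], [0.0, 1.0, -0.0], [0.0, -0.0, -1.0]]
wrist_force: [0.6, -0.5, -0.9]
finger_gap: 36.9
```

Emit:
carry_out:
  moves:
    - [0, 0, 0.001, 0, -1]
    - [0, 0, 0, 0, -1]
    - [0, 0, 0, 0, -1]

```text
t: 36.22
tcp_pos: [451.4, 16.2, 58.5]
ee_rot: [[-1.0, 0.0, 0.0], [0.0, 1.0, 0.0], [-0.0, 0.0, -1.0]]
wrist_force: [-0.2, 0.1, -0.9]
finger_gap: 36.6
```

Emit:
carry_out:
  moves:
    - [0, 0, 0.001, 0, -1]
    - [0, 0, 0, 0, -1]
    - [0, 0, 0, 0, -1]

```text
t: 36.6
tcp_pos: [451.3, 16.2, 57.3]
ee_rot: [[-1.0, 0.0, 0.0], [0.0, 1.0, -0.0], [-0.0, -0.0, -1.0]]
wrist_force: [0.4, -0.1, -0.5]
finger_gap: 36.6
```

Emit:
carry_out:
  moves:
    - [0, 0, 0.001, 0, -1]
    - [0, 0, 0, 0, -1]
    - [0, 0, 0, 0, -1]

```text
t: 36.98
tcp_pos: [451.4, 16.2, 56.7]
ee_rot: [[-1.0, 0.0, 0.0], [0.0, 1.0, 0.0], [-0.0, 0.0, -1.0]]
wrist_force: [-0.5, -0.1, 4.9]
finger_gap: 36.6
```

Emit:
carry_out:
  moves:
    - [0, 0, 0, 0, -0.1]
    - [0, 0, 0, 0, 0.2]
    - [0, 0, 0, 0, 0.6]
    - [0, 0, 0, 0, 1]
    - [0, 0, 0, 0, 1]

```text
t: 37.6
tcp_pos: [451.3, 16.2, 56.3]
ee_rot: [[-1.0, 0.0, -0.0], [0.0, 1.0, -0.0], [0.0, -0.0, -1.0]]
wrist_force: [0.2, -0.5, 0.3]
finger_gap: 85.4
```

Emit:
carry_out:
  moves:
    - [0, 0, -0.03, 0, 1]
    - [0, 0, -0.05, 0, 1]
    - [0, 0, -0.05, 0, 1]
    - [0, 0, -0.01, 0, 1]
    - [-0.01, 0.025, 0, 0, 1]

```text
t: 38.22
tcp_pos: [460.7, 39.5, 197.0]
ee_rot: [[-1.0, 0.005, 0.001], [0.005, 1.0, -0.001], [-0.001, -0.001, -1.0]]
wrist_force: [0.8, -0.1, -1.4]
finger_gap: 85.4
```

Emit:
carry_out:
  moves:
    - [-0.018, 0.046, 0, 0, 1]
    - [-0.018, 0.046, 0, 0, 1]
    - [-0.014, 0.035, 0, 0, 1]
    - [-0.006, 0.015, 0, 0, 1]
    - [0, 0, 0, 0, 1]

```text
t: 38.85
tcp_pos: [516.8, 183.3, 195.5]
ee_rot: [[-1.0, -0.001, -0.001], [-0.001, 1.0, -0.001], [0.001, -0.001, -1.0]]
wrist_force: [-0.6, -0.9, 0.1]
finger_gap: 85.4
```

Emit:
carry_out:
  moves:
    - [0, 0, 0.03, 0, 1]
    - [0, 0, 0.04, 0, 1]
    - [0, 0, 0.025, 0, 1]
    - [0, 0, 0.014, 0, 1]
    - [0, 0, 0, 0, 1]

```text
t: 39.48
tcp_pos: [516.5, 181.5, 86.7]
ee_rot: [[-1.0, 0.002, -0.002], [0.002, 1.0, -0.002], [0.002, -0.002, -1.0]]
wrist_force: [-0.4, -0.5, -0.1]
finger_gap: 85.4
```

```bash
python3 - <<'E'
from h import *
s=view('side',480,100,60,'g11')
st=sense();print(st['tcp_pos'],st['wrist_force'],st['finger_gap'])
E
```

```text
origin 182 128
[517.27272615 182.12279115  87.48486889] [ 0.20249931 -0.06460126  0.17013245] 85.19046727289722
```

View pics/g11.png

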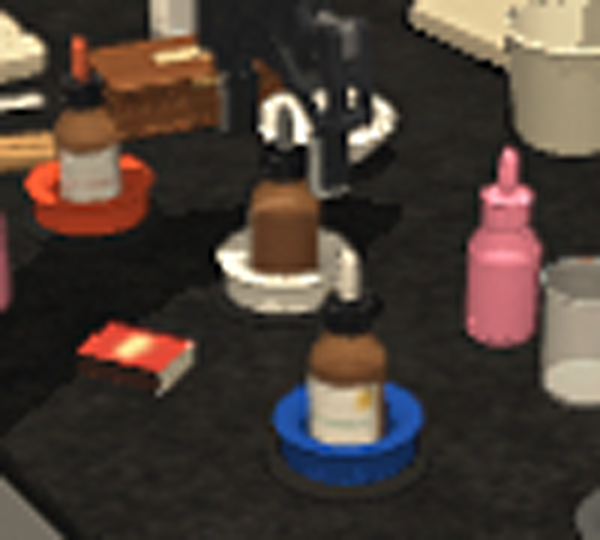

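Emit:
carry_out:
  moves:
    - [0, 0, 0.012, 0, 1]
    - [0, 0, 0.009, 0, 1]
    - [0, 0, 0.006, 0, 1]
    - [0, 0, 0.003, 0, 1]
    - [0, 0, 0, 0, 1]

```text
t: 40.15
tcp_pos: [517.2, 183.2, 57.1]
ee_rot: [[-1.0, 0.0, -0.0], [0.0, 1.0, -0.0], [0.0, -0.0, -1.0]]
wrist_force: [0.9, 0.2, -0.5]
finger_gap: 85.5
```

Emit:
carry_out:
  moves:
    - [0, 0, 0.002, 0, 1]
    - [0, 0, 0, 0, 1]
    - [0, 0, 0, 0, 1]

```text
t: 40.52
tcp_pos: [517.4, 183.2, 55.4]
ee_rot: [[-1.0, 0.0, 0.0], [0.0, 1.0, 0.0], [-0.0, 0.0, -1.0]]
wrist_force: [-0.3, -0.4, 0.3]
finger_gap: 85.4
```

Emit:
carry_out:
  moves:
    - [0, 0, 0, 0, 0.3]
    - [0, 0, 0, 0, 0]
    - [0, 0, 0, 0, -1]
    - [0, 0, 0, 0, -1]
    - [0, 0, 0, 0, -1]

```text
t: 41.15
tcp_pos: [517.5, 183.1, 55.7]
ee_rot: [[-1.0, 0.0, 0.0], [0.0, 1.0, 0.0], [-0.0, 0.0, -1.0]]
wrist_force: [-0.5, -0.9, 5.7]
finger_gap: 37.9
```

Emit:
carry_out:
  moves:
    - [0, 0, 0, 0, -1]
    - [0, 0, -0.005, 0, -1]
    - [0, 0, -0.01, 0, -1]
    - [0, 0, -0.02, 0, -1]
    - [0, 0, -0.01, 0, -1]

```text
t: 41.78
tcp_pos: [517.8, 183.4, 101.5]
ee_rot: [[-1.0, 0.0, 0.001], [0.0, 1.0, 0.001], [-0.001, 0.001, -1.0]]
wrist_force: [0.5, 0.2, -0.8]
finger_gap: 37.7
```

```bash
python3 - <<'E'
from h import *
s=view('side',517,183,80,'g12')
st=sense();print(st['tcp_pos'],st['wrist_force'],st['finger_gap'])
E
```

```text
origin 178 110
[518.23181904 183.52015877 102.28213647] [-0.37734556  0.30269046 -0.37822146] 37.404180772299064
```

View pics/g12.png

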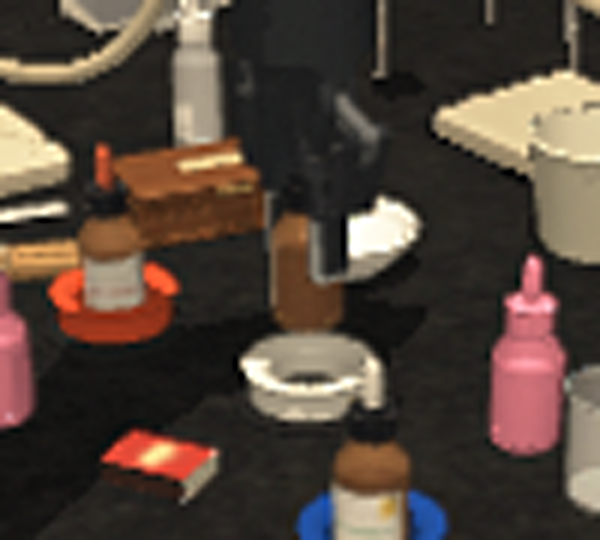

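Emit:
carry_out:
  moves:
    - [0, 0, -0.03, 0, -1]
    - [0, 0, -0.04, 0, -1]
    - [0, 0, -0.03, 0, -1]
    - [0, -0.02, 0, 0, -1]
    - [0, -0.04, 0, 0, -1]

```text
t: 42.45
tcp_pos: [516.7, 123.2, 199.6]
ee_rot: [[-1.0, -0.003, -0.001], [-0.003, 1.0, 0.0], [0.001, 0.0, -1.0]]
wrist_force: [0.5, -0.9, -0.7]
finger_gap: 37.8
```

Emit:
carry_out:
  moves:
    - [-0.001, -0.055, 0, 0, -1]
    - [-0.001, -0.055, 0, 0, -1]
    - [0, -0.055, 0, 0, -1]
    - [0, -0.055, 0, 0, -1]
    - [0, -0.032, 0, 0, -1]

```text
t: 43.08
tcp_pos: [516.6, -133.7, 198.6]
ee_rot: [[-1.0, 0.006, -0.004], [0.006, 1.0, -0.001], [0.004, -0.001, -1.0]]
wrist_force: [-0.3, 0.5, -1.4]
finger_gap: 37.1
```

Emit:
carry_out:
  moves:
    - [0, -0.016, 0, 0, -1]
    - [0, 0, 0.02, 0, -1]
    - [0, 0, 0.03, 0, -1]
    - [0, 0, 0.04, 0, -1]
    - [0, 0, 0.02, 0, -1]

```text
t: 43.7
tcp_pos: [517.3, -143.4, 87.7]
ee_rot: [[-1.0, -0.001, -0.004], [-0.001, 1.0, 0.002], [0.004, 0.002, -1.0]]
wrist_force: [0.8, 0.8, -0.4]
finger_gap: 37.2
```

Emit:
carry_out:
  moves:
    - [0, 0, 0, 0, -1]
    - [0, 0, 0, 0, -1]
    - [0, 0, 0, 0, -1]

```text
t: 44.08
tcp_pos: [519.9, -144.8, 91.3]
ee_rot: [[-1.0, 0.0, 0.002], [0.0, 1.0, -0.0], [-0.002, -0.0, -1.0]]
wrist_force: [-0.1, -0.7, -1.3]
finger_gap: 37.4
```

Emit:
carry_out:
  moves:
    - [0, 0, 0.012, 0, -1]
    - [0, 0, 0.01, 0, -1]
    - [0, 0, 0.006, 0, -1]
    - [0, 0, 0.003, 0, -1]
    - [0, 0, 0.001, 0, -1]

```text
t: 44.7
tcp_pos: [519.2, -144.8, 58.0]
ee_rot: [[-1.0, 0.0, -0.0], [0.0, 1.0, 0.0], [0.0, 0.0, -1.0]]
wrist_force: [-0.4, -0.5, -0.3]
finger_gap: 37.5
```

Emit:
carry_out:
  moves:
    - [0, 0, 0.001, 0, -1]
    - [0, 0, 0, 0, -1]
    - [0, 0, 0, 0, -1]

```text
t: 45.08
tcp_pos: [519.3, -144.8, 57.5]
ee_rot: [[-1.0, 0.0, 0.0], [0.0, 1.0, -0.0], [-0.0, -0.0, -1.0]]
wrist_force: [-0.7, -0.1, -1.0]
finger_gap: 37.7
```

Emit:
carry_out:
  moves:
    - [0, 0, 0.001, 0, -1]
    - [0, 0, 0, 0, -1]
    - [0, 0, 0, 0, -1]

```text
t: 45.45
tcp_pos: [519.2, -144.8, 56.3]
ee_rot: [[-1.0, 0.0, 0.0], [0.0, 1.0, -0.0], [-0.0, -0.0, -1.0]]
wrist_force: [-0.6, -0.0, -0.7]
finger_gap: 37.8
```

Emit:
carry_out:
  moves:
    - [0, 0, 0.001, 0, -1]
    - [0, 0, 0, 0, -1]
    - [0, 0, 0, 0, -1]

```text
t: 45.82
tcp_pos: [519.4, -144.9, 55.7]
ee_rot: [[-1.0, 0.0, 0.001], [0.0, 1.0, -0.0], [-0.001, -0.0, -1.0]]
wrist_force: [-0.7, -0.3, 6.3]
finger_gap: 37.8
```

Emit:
carry_out:
  moves:
    - [0, 0, 0, 0, -0.1]
    - [0, 0, 0, 0, 0.2]
    - [0, 0, 0, 0, 0.6]
    - [0, 0, 0, 0, 1]
    - [0, 0, 0, 0, 1]

```text
t: 46.45
tcp_pos: [519.1, -144.8, 55.2]
ee_rot: [[-1.0, 0.0, -0.0], [0.0, 1.0, 0.0], [0.0, 0.0, -1.0]]
wrist_force: [0.7, -0.1, -0.8]
finger_gap: 85.7
```

Emit:
carry_out:
  moves:
    - [0, 0, -0.03, 0, 1]
    - [0, 0, -0.05, 0, 1]
    - [0, 0, -0.05, 0, 1]
    - [0, 0, -0.01, 0, 1]
    - [0.01, 0.025, 0, 0, 1]

```text
t: 47.08
tcp_pos: [510.3, -121.7, 196.3]
ee_rot: [[-1.0, 0.004, 0.004], [0.004, 1.0, -0.002], [-0.004, -0.002, -1.0]]
wrist_force: [-0.0, 1.8, -0.7]
finger_gap: 85.3
```

Emit:
carry_out:
  moves:
    - [0.018, 0.043, 0, 0, 1]
    - [0.018, 0.043, 0, 0, 1]
    - [0.015, 0.035, 0, 0, 1]
    - [0.007, 0.015, 0, 0, 1]
    - [0, 0, 0, 0, 1]

```text
t: 47.7
tcp_pos: [450.8, 16.6, 194.9]
ee_rot: [[-1.0, -0.002, -0.001], [-0.002, 1.0, -0.0], [0.001, -0.0, -1.0]]
wrist_force: [0.7, -1.0, 0.1]
finger_gap: 85.1
```

Emit:
carry_out:
  moves:
    - [0, 0, 0.03, 0, 1]
    - [0, 0, 0.04, 0, 1]
    - [0, 0, 0.025, 0, 1]
    - [0, 0, 0.012, 0, 1]
    - [0, 0, 0, 0, 1]

```text
t: 48.32
tcp_pos: [451.5, 15.1, 87.8]
ee_rot: [[-1.0, 0.002, -0.001], [0.002, 1.0, -0.001], [0.001, -0.001, -1.0]]
wrist_force: [0.1, 0.1, 0.8]
finger_gap: 85.2
```

Emit:
carry_out:
  moves:
    - [0, 0, 0, 0, 1]
    - [0, 0, 0, 0, 1]

```text
t: 48.58
tcp_pos: [452.0, 16.1, 89.2]
ee_rot: [[-1.0, 0.001, 0.002], [0.001, 1.0, 0.0], [-0.002, 0.0, -1.0]]
wrist_force: [-0.1, 0.6, 0.8]
finger_gap: 85.1
```

```bash
python3 - <<'E'
from h import *
s=view('side',490,-70,60,'g13')
st=sense();print(st['tcp_pos'],st['wrist_force'],st['finger_gap'])
E
```

```text
origin 216 150
[451.85140387  16.22415837  89.12118546] [-0.45928008 -1.03339143  0.26317424] 85.66725363338323
```

View pics/g13.png

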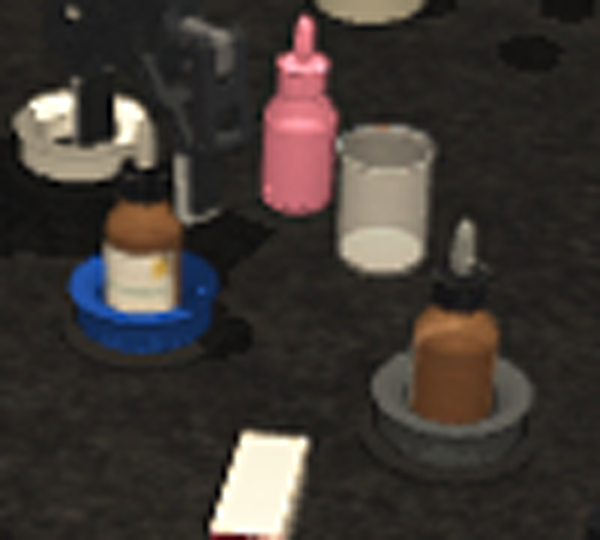

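Emit:
carry_out:
  moves:
    - [0, 0, 0.012, 0, 1]
    - [0, 0, 0.009, 0, 1]
    - [0, 0, 0.006, 0, 1]
    - [0, 0, 0.003, 0, 1]
    - [0, 0, 0.002, 0, 1]

```text
t: 49.25
tcp_pos: [451.2, 16.2, 56.0]
ee_rot: [[-1.0, 0.0, -0.0], [0.0, 1.0, -0.0], [0.0, -0.0, -1.0]]
wrist_force: [0.0, 0.4, -0.0]
finger_gap: 85.2
```

Emit:
carry_out:
  moves:
    - [0, 0, 0, 0, 1]
    - [0, 0, 0, 0, 1]

```text
t: 49.5
tcp_pos: [451.4, 16.2, 56.5]
ee_rot: [[-1.0, 0.0, 0.0], [0.0, 1.0, 0.0], [-0.0, 0.0, -1.0]]
wrist_force: [-0.6, -0.2, 0.0]
finger_gap: 85.5
```

Emit:
carry_out:
  moves:
    - [0, 0, 0, 0, 0.3]
    - [0, 0, 0, 0, 0]
    - [0, 0, 0, 0, -1]
    - [0, 0, 0, 0, -1]
    - [0, 0, 0, 0, -1]

```text
t: 50.12
tcp_pos: [451.4, 16.2, 56.8]
ee_rot: [[-1.0, 0.0, 0.0], [0.0, 1.0, 0.0], [-0.0, 0.0, -1.0]]
wrist_force: [-0.3, -0.2, 5.7]
finger_gap: 36.6
```

Emit:
carry_out:
  moves:
    - [0, 0, 0, 0, -1]
    - [0, 0, -0.005, 0, -1]
    - [0, 0, -0.01, 0, -1]
    - [0, 0, -0.02, 0, -1]
    - [0, 0, -0.01, 0, -1]

```text
t: 50.75
tcp_pos: [451.6, 16.2, 102.5]
ee_rot: [[-1.0, 0.0, 0.001], [0.0, 1.0, 0.0], [-0.001, 0.0, -1.0]]
wrist_force: [-0.5, -0.6, -1.9]
finger_gap: 36.7
```

```bash
python3 - <<'E'
from h import *
s=view('side',451,16,80,'g14')
st=sense();print(st['tcp_pos'],st['wrist_force'],st['finger_gap'])
E
```

```text
origin 189 136
[451.98855154  16.18858176 103.10334015] [0.05412208 0.17536461 0.38984596] 36.679859410316766
```

View pics/g14.png

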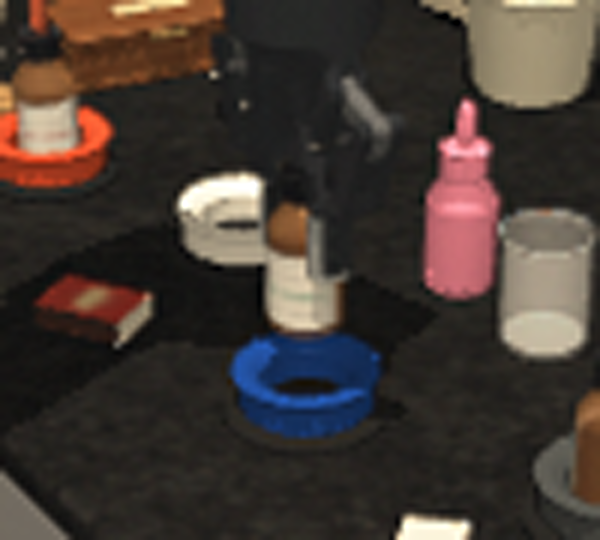

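Emit:
carry_out:
  moves:
    - [0, 0, -0.03, 0, -1]
    - [0, 0, -0.03, 0, -1]
    - [-0.01, 0.025, 0, 0, -1]
    - [-0.018, 0.045, 0, 0, -1]
    - [-0.018, 0.045, 0, 0, -1]

```text
t: 51.42
tcp_pos: [497.6, 131.9, 161.3]
ee_rot: [[-1.0, 0.002, 0.0], [0.002, 1.0, -0.0], [-0.0, -0.0, -1.0]]
wrist_force: [-0.4, -1.0, -1.3]
finger_gap: 36.8
```

Emit:
carry_out:
  moves:
    - [-0.014, 0.036, 0, 0, -1]
    - [-0.006, 0.016, 0, 0, -1]
    - [0, 0, 0.02, 0, -1]
    - [0, 0, 0.03, 0, -1]
    - [0, 0, 0.02, 0, -1]

```text
t: 52.05
tcp_pos: [516.1, 181.3, 90.0]
ee_rot: [[-1.0, 0.002, -0.002], [0.002, 1.0, -0.002], [0.002, -0.002, -1.0]]
wrist_force: [-0.1, 0.4, -1.2]
finger_gap: 36.5
```

Emit:
carry_out:
  moves:
    - [0, 0, 0, 0, -1]
    - [0, 0, 0, 0, -1]
    - [0, 0, 0, 0, -1]

```text
t: 52.42
tcp_pos: [517.9, 183.1, 92.3]
ee_rot: [[-1.0, 0.001, 0.002], [0.001, 1.0, 0.0], [-0.002, 0.0, -1.0]]
wrist_force: [0.2, 0.3, -1.9]
finger_gap: 36.6
```

Emit:
carry_out:
  moves:
    - [0, 0, 0.012, 0, -1]
    - [0, 0, 0.01, 0, -1]
    - [0, 0, 0.006, 0, -1]
    - [0, 0, 0.003, 0, -1]
    - [0, 0, 0.001, 0, -1]

```text
t: 53.05
tcp_pos: [517.2, 183.2, 59.0]
ee_rot: [[-1.0, 0.0, -0.0], [0.0, 1.0, -0.0], [0.0, -0.0, -1.0]]
wrist_force: [-0.1, 0.4, -1.1]
finger_gap: 37.1
```

Emit:
carry_out:
  moves:
    - [0, 0, 0.001, 0, -1]
    - [0, 0, 0.001, 0, -1]
    - [0, 0, 0, 0, -1]

```text
t: 53.42
tcp_pos: [517.4, 183.2, 57.4]
ee_rot: [[-1.0, 0.0, 0.0], [0.0, 1.0, 0.0], [-0.0, 0.0, -1.0]]
wrist_force: [0.4, -0.4, -1.6]
finger_gap: 36.6
```

Emit:
carry_out:
  moves:
    - [0, 0, 0.001, 0, -1]
    - [0, 0, 0, 0, -1]
    - [0, 0, 0, 0, -1]

```text
t: 53.8
tcp_pos: [517.6, 183.2, 56.8]
ee_rot: [[-1.0, 0.0, 0.001], [0.0, 1.0, 0.0], [-0.001, 0.0, -1.0]]
wrist_force: [-0.1, -0.6, 5.0]
finger_gap: 36.8
```

Emit:
carry_out:
  moves:
    - [0, 0, 0, 0, -0.1]
    - [0, 0, 0, 0, 0.2]
    - [0, 0, 0, 0, 0.6]
    - [0, 0, 0, 0, 1]
    - [0, 0, 0, 0, 1]

```text
t: 54.42
tcp_pos: [517.2, 183.2, 56.2]
ee_rot: [[-1.0, 0.0, -0.0], [0.0, 1.0, -0.0], [0.0, -0.0, -1.0]]
wrist_force: [-0.4, 0.2, 0.5]
finger_gap: 85.2
```

Emit:
carry_out:
  moves:
    - [0, 0, -0.03, 0, 1]
    - [0, 0, -0.05, 0, 1]
    - [0, 0, -0.05, 0, 1]
    - [0, 0, -0.05, 0, 1]
    - [0, 0, 0, 0, 1]

```text
t: 55.05
tcp_pos: [519.9, 184.2, 240.5]
ee_rot: [[-1.0, 0.001, 0.009], [0.001, 1.0, 0.004], [-0.009, 0.004, -1.0]]
wrist_force: [-0.7, 0.1, -1.0]
finger_gap: 85.3
```

Emit:
carry_out:
  moves:
    - [0.02, 0.03, 0, 0, 1]
    - [0.03, 0.05, 0, 0, 1]
    - [0.03, 0.05, 0, 0, 1]
    - [0.03, 0.05, 0, 0, 1]
    - [0.03, 0.05, 0, 0, 1]

```text
t: 55.68
tcp_pos: [375.8, 414.0, 235.0]
ee_rot: [[-1.0, 0.0, -0.001], [0.0, 1.0, -0.002], [0.001, -0.002, -1.0]]
wrist_force: [0.7, 0.4, 0.2]
finger_gap: 85.5
```

Emit:
carry_out:
  moves:
    - [0.01, 0.05, 0, 0, 1]
    - [0, 0.05, 0, 0, 1]
    - [0, 0.03, 0, 0, 1]
    - [0, 0, 0, 0, 1]
    - [0, 0, 0, 0, 1]

```text
t: 56.3
tcp_pos: [367.3, 541.3, 234.9]
ee_rot: [[-1.0, 0.001, -0.001], [0.001, 1.0, -0.003], [0.001, -0.003, -1.0]]
wrist_force: [-0.4, -0.4, 0.4]
finger_gap: 85.4
```

```bash
python3 - <<'E'
from h import *
for n in('top','side'):
    s=snap(n);cv2.imwrite('pics/%s9.png'%n,cv2.resize(s['frame'][:,:,::-1],(768,576),interpolation=cv2.INTER_CUBIC))
    X=cloud(s).reshape(-1,3);X=X[~np.isnan(X[:,0])]
    for k,c in N.items():
        P=X[np.hypot(X[:,0]-c[0],X[:,1]-c[1])<32]
        B=P[(P[:,2]>36)&(P[:,2]<54)]
        print(n,k,'body',len(B),circ(B,c,19.6) if len(B)>8 else '','ztop',P[:,2].max().round(1))
st=sense();print(st['tcp_pos'],st['wrist_force'],st['finger_gap'],np.abs(st['qd']).max())
E
```

```text
top orange body 36 (array([470.2, 329. ,  19.6]), np.float64(0.52)) ztop 118.4
top white body 23 (array([518. , 183.3,  19.6]), np.float64(0.37)) ztop 118.9
top grey body 25 (array([ 519.1, -144.2,   19.6]), np.float64(0.38)) ztop 117.9
top red body 33 (array([ 453.6, -324.7,   19.6]), np.float64(0.49)) ztop 118.8
top blue body 0  ztop 31.1
side orange body 55 (array([468.9, 329.8,  19.6]), np.float64(2.1)) ztop 116.2
side white body 53 (array([517.7, 182.9,  19.6]), np.float64(2.33)) ztop 118.4
side grey body 84 (array([ 519.2, -145.4,   19.6]), np.float64(1.49)) ztop 117.8
side red body 95 (array([ 454. , -325.2,   19.6]), np.float64(1.07)) ztop 116.3
side blue body 0  ztop 28.5
[367.90546623 541.05063074 235.57724335] [ 0.00421596 -0.88866563 -0.00200041] 85.28392001442384 0.592235639685585
```

View pics/top9.png

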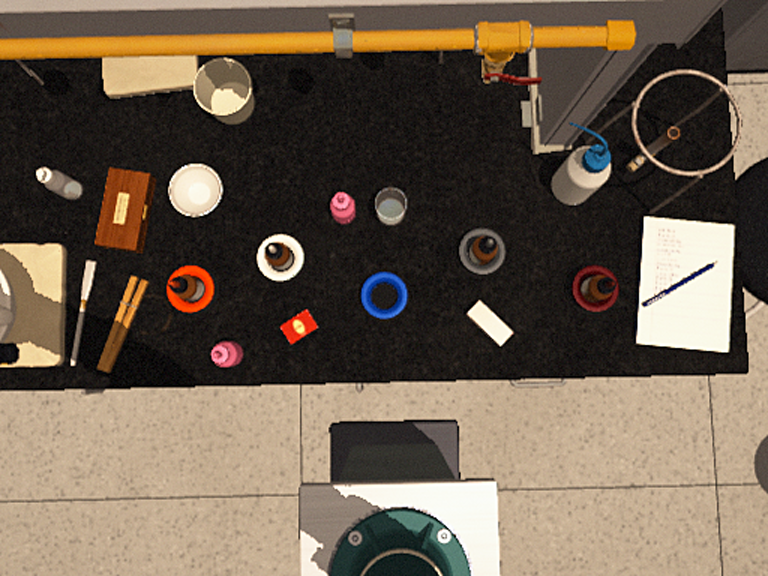

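View pics/side9.png

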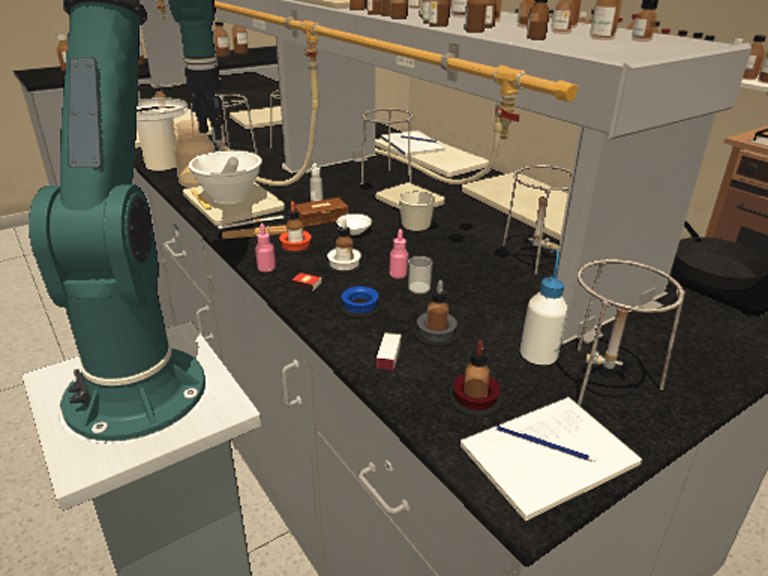

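The top picture shows all four bottles standing in nests of their own bulb colour. The blue nest at (384,295) is empty and the beaker at (391,205) is where it was. The gripper is clear, so I hand in.

```bash
python3 -c "
from workcell import *
print(finish_job())"
```

```text
the job is handed in; nothing more can be done
None
```

All four bottles are back in the nests matching their bulbs, the blue nest is empty, and the job is handed in. The arm finished at about 56 s of the 147 s allowed. I did it as two swaps through the blue nest, first red with orange, then white with grey. Each bottle was lowered until the wrist force showed it on the well floor, then released.

- **Position:** in the last top and side views, the body centres are within about 1.2 mm of the nest centres measured from the top camera. The limit is 8 mm.
- **Height and uprightness:** the tops read about 116–119 mm, consistent with bottles standing upright on the well floor. The tallest, the white one, read about 118.5 mm where 120 mm was expected, within camera error. I did not measure tilt as a number.
- **Surroundings:** the beaker and the pink look-alikes look unmoved in the pictures, and the open gripper was well clear of everything.
- **Disagreement:** in the first measurement the side-camera rim fits differed from the top-camera ones by up to 4.5 mm (white nest). They are poor fits because the far side of each rim is hidden, so I used the top-camera positions.

No check failed. The hand-in gives no verdict, so I have no confirmation beyond these checks.

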